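# Put the desk things back in the desk tidy

## Task

Put the five stationery items left about the desk back into the desk tidy, each in the holder made for it, whatever order the holders stand in: each stamp upright and fully down on its rubber in the bay of the stamp insert cut to its size (the wide stamp in the long bay, the narrow stamp in the short bay), the glue stick upright in the wide round well, the correction roller flat down in the long recess, and the foldback clip flat in the shallow tin of paper clips. Set each one down rather than dropping it, leave the sticky-note block where it lies, and let go of everything.

Things in the scene. Friction and masses are not known exactly. Their poses are not given: they have to be found in the camera images.
- wide_stamp: rubber stamp with a black turned handle on a wooden foot, standing on the desk. Foot 25 mm (its x) by 58 mm (its y), 18 mm high; round handle 24 mm across on the foot's centre, from 18 to 70 mm high. Origin: centre of the underside; z up through the handle. Take it by the handle. 0.06 kg.
- narrow_stamp: rubber stamp with a dark red turned handle, like the other but with a foot of 25 mm (its x) by 46 mm (its y), 18 mm high; round handle 24 mm across on the foot's centre, from 18 to 70 mm high. Origin: centre of the underside; z up. 0.06 kg.
- glue_stick: glue stick standing upright, a round tube 26 mm across and 86 mm tall, white and cream with a blue cap on top that does not come off. Origin: centre of the underside; z up. 0.035 kg.
- correction_roller: blue correction-tape roller lying flat, pod-shaped, 98 mm long (its y, the small white tip at its -y end), 39 mm wide (its x), 16 mm thick. Origin: centre of the underside; z up. Pinch it across its 39 mm width at the middle of its length. 0.03 kg.
- foldback_clip: grey steel foldback paper clip lying flat, 42 mm (its x) by 32 mm (its y), 8 mm high. The solid part to pinch is 32 mm wide along its y and lies from 2 to 21 mm on its +x side (middle 11 mm from the origin along +x); the wire handles lie on the -x side. Origin: centre of the underside; z up. 0.02 kg.
- stamp_insert: grey block 140 (x) by 80 (y) mm, 20 high, with two rectangular bays 15 mm deep, floor 5 mm above its underside: long bay centred at x = -34 mm, 41 (x) by 70 (y) mm; short bay centred at x = +34 mm, 41 (x) by 58 (y) mm. Stamps stand with their y along its y. Origin: centre of underside; z up; -x towards the robot. Fixed in the desk tidy, underside 3 mm above the desk.
- stick_insert: grey block 140 (x) by 80 (y) mm, 30 high, with one wide round well, 42 mm across, 25 deep, floor 5 mm above its underside, centred at x = -28 mm, y = 0; three 13 mm pen holes behind it. Origin: centre of underside; z up; -x towards the robot. Fixed in the desk tidy, underside 3 mm above the desk.
- roller_insert: grey insert 140 (x) by 80 (y) mm, 14 high, its central recess 114 (x) by 55 (y) mm with floor 6 mm above its underside; a cut 52 mm long (x) right across the middle gives the fingers room; open only a little, taller holders stand beside it. The roller lies along its x, either way round. Origin: centre of underside; z up; -x towards the robot. Fixed in the desk tidy, underside 3 mm above the desk.
- clip_tin: shallow open tin with a few flat paper clips (they do not get in the way), 80 (x) by 140 (y) mm, 14 high, walls 2 mm, floor 2 mm above its underside. Origin: centre of underside; z up; +y towards the robot. The desk tidy is a low wooden tray, rim 10 mm high, in which the four holders stand side by side, 84 mm between centres, order varying. Fixed in the desk tidy, underside 3 mm above the desk.
- sticky_block: block of coloured sticky notes, 75 x 76 x 32 mm, loose on the desk among the things; not to be moved. Origin: centre of the underside.
There are look-alikes about, which are no part of the job. Of the things like the glue_stick, leave any that is red; of the rest the smaller one is meant.

How it is judged:
By the outcome, as a careful person would: the job done as asked, in the order asked, and still so for the second after the job is handed in, with the robot touching nothing.
It also fails if it takes over 120 s, if anything falls off the work surface, if the arm or the gripper's body presses on something with over 40 N, if the wrist force passes 120 N, or if a joint passes its speed limit or range.

## Robot

A 6-joint arm with a two-finger parallel gripper is mounted at the origin on the work surface; the furniture and walls round the work are solid. World frame = base frame: x ahead of the robot, y to its left, z up, the work surface at z = 0. Lengths are in m, angles in rad, forces in N, time in s.
With the tool pointing down it reaches from about 0.3 to 1 m from the base axis. Payload 5.1 kg.
Tool frame: the origin (TCP) lies midway between the tips of the shut fingers; the grasp point (between the pads) lies 19 mm behind it; z points along the fingers, y is the line along which they close (so a half turn about z gives the same grasp; the last joint's range is limited). The gripper opens to 95 mm and grips with 3 to 60 N. Pads are 20 mm wide; open, the fingers measure 119 mm over their backs; the gripper's body (75 mm by 180 mm) begins 59 mm behind the grasp point.
Start: joints at [1.204, 0.124, 1.65, -0, 1.367, -0.083], TCP at [0.182, 0.624, 0.215] pointing down, gripper open.
Joint ranges: [-2.61, 2.61], [-1.02, 2.33], [0.03, 2.71], [-1.35, 4.49], [0.32, 2.68], [-2.91, 2.91]. Speed limits (rad/s): [2.57, 2.57, 3.14, 3.14, 3.14, 3.14].

## Interface

Orientations are given as a unit quaternion [x, y, z, w].
In Python, from workcell import bot, cams, workorder gives the robot as it stands.
- The arm moves only by the tool move_arm, never from a script. Its argument "moves" is a list of rows, each a list of 6 numbers: the shift along the tool's x, y, z scaled (see below), then the turn, a rotation vector about the tool's x, y, z scaled (see below). In form: [[tx, ty, tz, ax, ay, az], ...]. A call has 1 to 20 rows; each row is the pose to reach, as a shift and turn from the pose commanded when the call began, along the tool's axes at that moment, turning the shorter way round; what a row does not reach only later rows make up. The controller multiplies each number of a shift by 0.1 m and each number of a turn by 360 degrees. A row lasts 1/8 s, in which the tool goes at most 62.5 mm and 10.7 degrees, less where a joint would pass 70% of its speed; a pose out of reach is approached as far as the arm can. A call with a number of a shift or a turn outside -1 to 1 is refused whole. A call with a gripper value outside its range is refused whole. "hand" is the opening, from 0 (shut) to 1 (fully open), set as the call begins (left out, the last holds). The fingers move at their own pace and stop on an object; "force" is the grip in N (left out, the last holds). Time passes only in rows, so rows that repeat a pose let the fingers close. It gives the time, the measured TCP pose, the force, the opening and the grip force at its end, in the units of the state.
- bot.state(): the state, without advancing time (a new reading comes with each control period).
- cams.camera(name): name is "scene" or "top" or "wrist"; returns (picture, depth): 384x512x3 uint8, red, green, blue; 384x512 float32, m along the optical axis (not along the pixel's ray), 0 where there is no reading.
- cams.camera_params(name): a dict with "fx", "fy", "cx", "cy" (pixels), "world_from_camera" (4x4, takes a point from camera to world coordinates); the wrist camera has in their place "hand_eye" (4x4, takes a point from camera to tool coordinates, whose origin is the TCP and whose axes are the flange's). Camera axes: x right, y up, looking along -z (the intrinsics and any distortion apply to the point x, -y, -z); pixel columns grow to the right and rows downward; lengths in m; the calibration is good to about 2 mm. The wrist camera is an equidistant fisheye: a pixel r from the principal point sees the ray r / f radians off the axis. A picture is of the moment at which its call begins: read the wrist's pose just before it. camera_params takes no time and is no camera call.
- workorder.close_job(): hands the job in; it is judged then, once.
The state is a dict: "t": time; "qpos": joint angles; "qvel": joint speeds; "tau": joint torques, N m; "ee_pos": TCP position; "eef_rot": TCP orientation; "contact_force": force on the tool from outside, world axes, zero at the start; "ft_torque": the same for the moment, N m; "opening": finger opening in m; "grasp_force": force on a finger pad.
Only numpy, scipy, OpenCV 4.12 (cv2) and the standard library are available. Lean on these libraries where they do the work, as an engineer would, in place of code of your own. Each camera call takes 0.05 s, during which the arm holds its last target. There are 200 camera calls.

## Working session

There is one attempt and no reset: what is moved stays moved. The work goes in short steps, Python scripts to look and compute and a tool call to move; the robot and the scene stay as the last step left them, time stands still between calls to the robot, and variables do not carry over. Pictures are saved under pics/ and viewed, at most 14 in all, crops included, and the job is handed in when it is done.

Besides the shell and the picture viewer there is one more tool, called after "Emit:" by a JSON object that holds its "method" and its "body". move_arm: Moves the arm, as the interface text tells. Shifts and turns lie within -1 to 1; 1 stands for 0.1 m of shift or 360 degrees of turn. Its arguments: {"type":"object","properties":{"moves":{"type":"array","items":{"type":"array","items":{"type":"number"}}},"hand":{"type":"number"},"force":{"type":"number"}},"required":["moves"]}

```bash
mkdir -p pics; ls
cat > h.py <<'E'
import numpy as np, cv2
from workcell import bot, cams, workorder
from scipy.spatial.transform import Rotation as R
def snap(name):
    s=bot.state(); p,d=cams.camera(name); return s,p,d
def save(name,p): cv2.imwrite('pics/'+name+'.png',p[:,:,::-1])
def cloud(name,d):
    k=cams.camera_params(name); T=np.array(k['world_from_camera'])
    v,u=np.mgrid[:d.shape[0],:d.shape[1]]
    c=np.stack([(u-k['cx'])/k['fx']*d,-(v-k['cy'])/k['fy']*d,-d],-1)
    return c@T[:3,:3].T+T[:3,3]
E
python3 - <<'E'
from h import *
for n in ['top','scene']:
    s,p,d=snap(n); save(n,cv2.resize(p,(800,600),interpolation=cv2.INTER_CUBIC)); np.savez(n,p=p,d=d)
    print({k:np.round(v,3).tolist() for k,v in cams.camera_params(n).items()})
print(s); print(cams.camera_params('wrist'))
E
```

```text
pics
{'fx': 347.679, 'fy': 347.679, 'cx': 259.899, 'cy': 188.926, 'world_from_camera': [[0.019, 0.979, -0.204, 0.272], [-1.0, 0.019, -0.001, 0.009], [0.002, 0.204, 0.979, 1.174], [0.0, 0.0, 0.0, 1.0]]}
{'fx': 349.453, 'fy': 349.453, 'cx': 251.17, 'cy': 191.149, 'world_from_camera': [[0.652, 0.506, -0.565, -0.053], [-0.758, 0.435, -0.485, -0.496], [0.0, 0.745, 0.667, 0.727], [0.0, 0.0, 0.0, 1.0]]}
{'t': 0.05, 'qpos': array([ 1.20444290e+00,  1.24473050e-01,  1.65159956e+00,  5.88792903e-06,
        1.36745700e+00, -8.25918172e-02]), 'qvel': array([-0.0006299 , -0.00051405,  0.00025474,  0.00212693,  0.00176437,
        0.00096582]), 'tau': array([ 1.42068866e-04, -4.19172621e+01, -3.61381209e+01,  7.78497336e-02,
        4.63696872e-02, -6.36466393e-05]), 'ee_pos': array([0.18178573, 0.62343894, 0.21345177]), 'eef_rot': array([ 1.41405793e-01,  9.89951243e-01, -9.43535915e-04, -2.18385446e-04]), 'contact_force': array([-0.45709407,  1.00731679,  0.23046399]), 'ft_torque': array([ 0.01629872, -0.01715316,  0.00846161]), 'grasp_force': 0.0, 'opening': 0.09482195530708695}
{'fx': 297.3186396354542, 'fy': 297.3186396354542, 'cx': 254.8289375603928, 'cy': 187.52224692442277, 'hand_eye': array([[-7.87965537e-04,  9.65925156e-01,  2.58820349e-01,
         7.32519031e-02],
       [ 9.99999631e-01,  8.49665734e-04, -1.26528921e-04,
        -9.33890551e-04],
       [-3.42128250e-04,  2.58820153e-01, -9.65925469e-01,
        -1.71058887e-01],
       [ 0.00000000e+00,  0.00000000e+00,  0.00000000e+00,
         1.00000000e+00]])}
```

View pics/top.png

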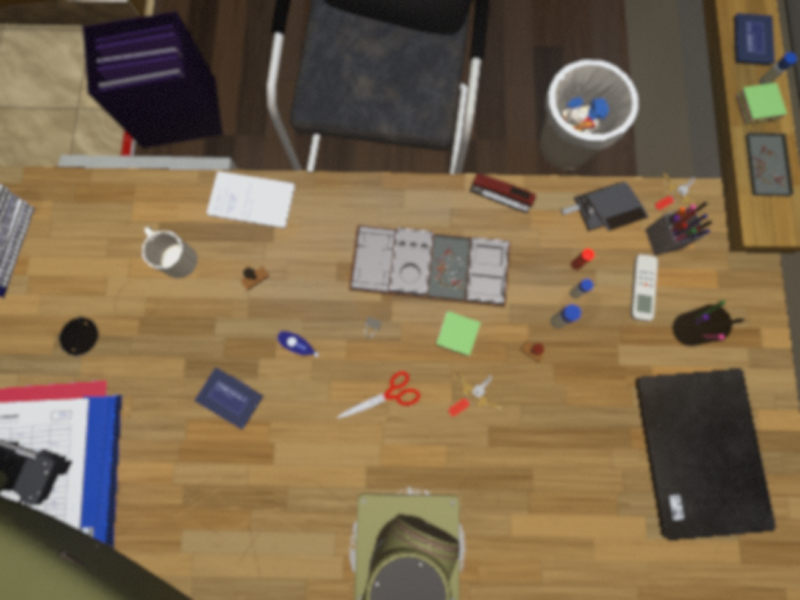

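View pics/scene.png

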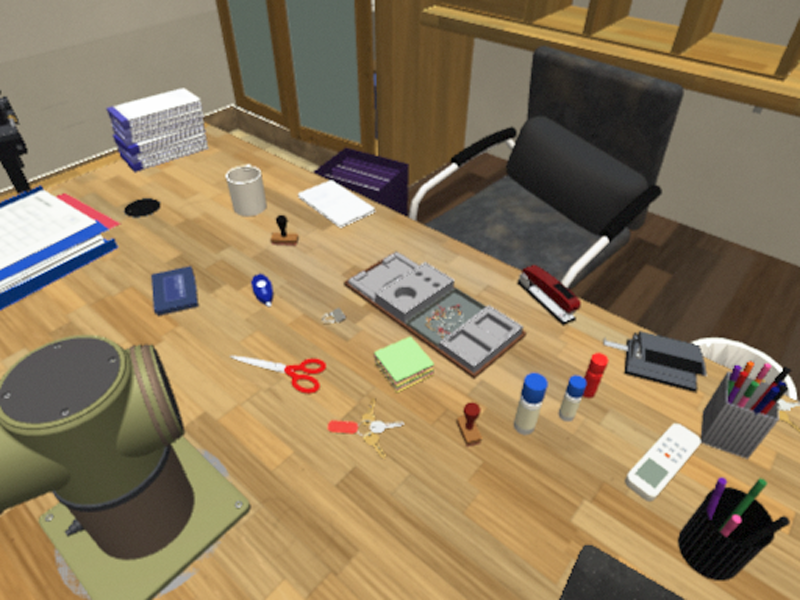

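The top picture (800x600 pixels) shows:
- **Items:** wide stamp (255,275), narrow stamp (535,350), roller (297,344), clip (373,326).
- **Holders, left to right:** roller insert (373,260), stick insert (412,262), clip tin (450,268), stamp insert (488,270).
- **Glue-stick candidates:** red (583,259), small blue-capped (582,288), big blue-capped (567,316). Red is out, and the smaller blue-capped one at (582,288) is the one meant.

I'll confirm the sizes and take a crop.

Run:
```python
from h import *
z=np.load('top.npz'); P=cloud('top',z['d']); s=.64
for n,(u,v) in dict(wide=(255,275),narrow=(535,350),roller=(297,344),clip=(373,326),red=(583,259),small=(582,288),big=(567,316),sticky=(459,333),tidyL=(373,260),stick=(412,262),tin=(450,268),stampi=(488,270)).items():
    c,r=int(u*s),int(v*s); w=P[r-12:r+13,c-12:c+13].reshape(-1,3)
    m=w[:,2]>.006; q=w[m]; print(n,P[r,c].round(3),'n',m.sum(),'med',np.median(q,0).round(3),'zmax',q[:,2].max().round(3), 'top mean',q[q[:,2]>q[:,2].max()-.012].mean(0).round(3))
print('desk',np.median(P[300:330,150:200].reshape(-1,3),0))
p=np.load('scene.npz')['p']; save('crop1',cv2.resize(p[220:300,310:410],(800,600),interpolation=cv2.INTER_CUBIC))
z=np.load('scene.npz'); P=cloud('scene',z['d'])
for n,(u,v) in dict(wide=(283,222),narrow=(472,410),red=(598,360),small=(576,383),big=(535,383)).items():
    print(n,P[int(v*s),int(u*s)].round(3))
```

```text
wide [0.55  0.34  0.028] n 172 med [0.545 0.342 0.02 ] zmax 1.174 top mean [0.272 0.009 1.174]
narrow [ 0.394 -0.253  0.067] n 140 med [ 0.397 -0.256  0.021] zmax 0.073 top mean [ 0.399 -0.258  0.068]
roller [0.403 0.241 0.018] n 245 med [0.406 0.247 0.017] zmax 1.174 top mean [0.272 0.009 1.174]
clip [0.449 0.083 0.005] n 43 med [0.455 0.084 0.008] zmax 1.174 top mean [0.272 0.009 1.174]
red [ 0.587 -0.357  0.081] n 130 med [ 0.591 -0.358  0.067] zmax 1.174 top mean [0.272 0.009 1.174]
small [ 0.523 -0.351  0.08 ] n 140 med [ 0.525 -0.352  0.083] zmax 1.174 top mean [0.272 0.009 1.174]
big [ 0.459 -0.307  0.11 ] n 201 med [ 0.464 -0.311  0.101] zmax 1.174 top mean [0.272 0.009 1.174]
sticky [ 0.431 -0.101  0.034] n 500 med [ 0.432 -0.1    0.033] zmax 1.174 top mean [0.272 0.009 1.174]
tidyL [0.596 0.088 0.007] n 488 med [0.592 0.087 0.01 ] zmax 1.174 top mean [0.272 0.009 1.174]
stick [0.586 0.001 0.034] n 595 med [0.587 0.002 0.033] zmax 1.174 top mean [0.272 0.009 1.174]
tin [ 0.581 -0.086  0.007] n 291 med [ 0.58  -0.086  0.008] zmax 1.174 top mean [0.272 0.009 1.174]
stampi [ 0.575 -0.166  0.024] n 580 med [ 0.574 -0.166  0.013] zmax 1.174 top mean [0.272 0.009 1.174]
desk [0.1011564  0.27542964 0.00157974]
wide [0.547 0.334 0.059]
narrow [ 0.396 -0.265  0.069]
red [ 0.59  -0.365  0.086]
small [ 0.527 -0.36   0.084]
big [ 0.465 -0.321  0.11 ]
```

View pics/crop1.png

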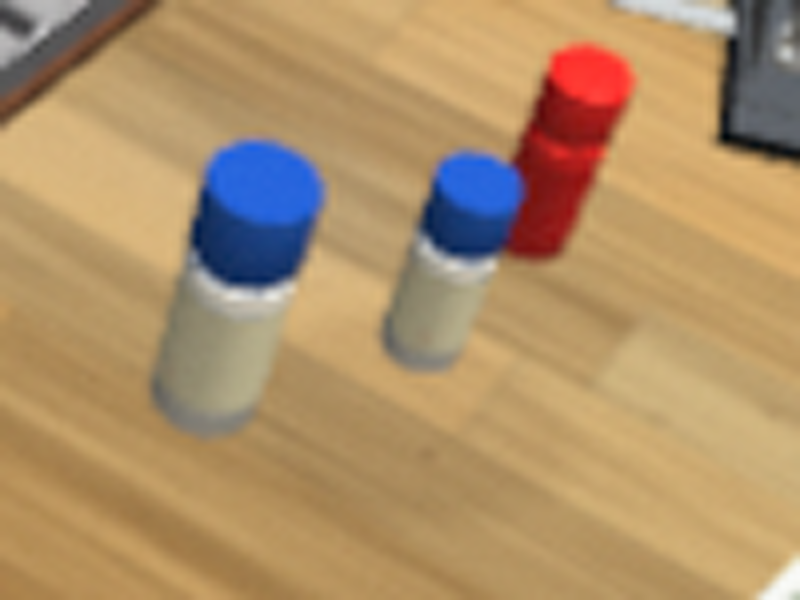

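The crop shows a big blue-capped tube (260,290 in the crop, about 110 mm tall), a small blue-capped one (455,260) and a red one (565,150). The small one measures about 0.084 m tall against the stated 86 mm, so it is the glue stick, at about (0.525,-0.355). Next I'll survey with the wrist camera.

```bash
cat >> h.py <<'E'
def plan(wps, s=None):
    """wps: (x,y,z,yaw_deg of tool y in world). Prints calls of relative numbers + rows needed."""
    s=s or bot.state(); p=np.array(s['ee_pos']); Rc=R.from_quat(s['eef_rot'])
    for w in wps:
        t=np.array(w[:3]); Rt=R.from_euler('z',w[3]-90,degrees=True)*R.from_quat([0,1,0,0])
        alt=Rt*R.from_euler('z',180,degrees=True)
        if len(w)<5 and (Rc.inv()*alt).magnitude()<(Rc.inv()*Rt).magnitude(): Rt=alt
        n=1
        while True:
            d=Rc.inv().apply(t-p)/n/.1
            if abs(d).max()<=1: break
            n+=1
        rv=(Rc.inv()*Rt).as_rotvec()/(2*np.pi); ang=np.degrees(np.linalg.norm(rv)*2*np.pi)
        print(w,'calls',n)
        for i in range(n):
            rr=rv if i==0 else rv*0; dd=d if i==0 else (Rt.inv().apply((t-p)/n)/.1)
            rows=int(np.ceil(max(np.linalg.norm(dd)*.1/.0625, (ang/10.7 if i==0 else 0))))
            print('  ',np.round(dd,3).tolist()+np.round(rr,4).tolist(),'rows',rows)
        p=t; Rc=Rt
def wcloud(s,d):
    k=cams.camera_params('wrist'); v,u=np.mgrid[:d.shape[0],:d.shape[1]]
    X=(u-k['cx'])/k['fx']; Y=(v-k['cy'])/k['fy']; r=np.hypot(X,Y)+1e-9
    q=np.tan(np.minimum(r,1.4))/r
    c=np.stack([X*q*d,-Y*q*d,-d],-1); H=np.array(k['hand_eye'])
    t=c@H[:3,:3].T+H[:3,3]
    return R.from_quat(s['eef_rot']).apply(t.reshape(-1,3)).reshape(t.shape)+s['ee_pos']
def look(name):
    s,p,d=snap('wrist'); P=wcloud(s,d); np.savez(name,p=p,d=d,P=P,pos=s['ee_pos'],q=s['eef_rot'])
    save(name,cv2.resize(p,(800,600),interpolation=cv2.INTER_CUBIC)); return s,p,P
E
python3 - <<'E'
from h import *
plan([(.47,.30,.22,90),(.50,-.05,.22,90),(.44,-.30,.22,90)])
E
```

```text
(0.47, 0.3, 0.22, 90) calls 4
   [-0.918, -0.575, -0.015, -0.0003, -0.0001, -0.0452] rows 2
   [-0.72, -0.809, -0.016, -0.0, -0.0, -0.0] rows 2
   [-0.72, -0.809, -0.016, -0.0, -0.0, -0.0] rows 2
   [-0.72, -0.809, -0.016, -0.0, -0.0, -0.0] rows 2
(0.5, -0.05, 0.22, 90) calls 4
   [-0.075, -0.875, 0.0, 0.0, 0.0, 0.0] rows 2
   [-0.075, -0.875, 0.0, 0.0, 0.0, 0.0] rows 2
   [-0.075, -0.875, 0.0, 0.0, 0.0, 0.0] rows 2
   [-0.075, -0.875, 0.0, 0.0, 0.0, 0.0] rows 2
(0.44, -0.3, 0.22, 90) calls 3
   [0.2, -0.833, 0.0, 0.0, 0.0, 0.0] rows 2
   [0.2, -0.833, 0.0, 0.0, 0.0, 0.0] rows 2
   [0.2, -0.833, 0.0, 0.0, 0.0, 0.0] rows 2
```

Emit:
{"method": "move_arm", "body": {"moves": [[-0.92,-0.58,0,0,0,-0.045],[-0.92,-0.58,0,0,0,-0.045],[-0.92,-0.58,0,0,0,-0.045],[-0.92,-0.58,0,0,0,-0.045]]}}

```text
t: 0.6
ee_pos: [0.2538, 0.5427, 0.2144]
eef_rot: [0.001, 1.0, 0.0, -0.0]
contact_force: [0.1, 0.5, 0.9]
opening: 0.0952
grasp_force: 0.0
```

Emit:
{"method": "move_arm", "body": {"moves": [[-0.72,-0.81,0,0,0,0],[-0.72,-0.81,0,0,0,0],[-0.72,-0.81,0,0,0,0]]}}

```text
t: 0.98
ee_pos: [0.3267, 0.4609, 0.2145]
eef_rot: [0.002, 1.0, -0.0, -0.0]
contact_force: [-0.1, 0.3, 1.0]
opening: 0.095
grasp_force: 0.0
```

Emit:
{"method": "move_arm", "body": {"moves": [[-0.72,-0.81,0,0,0,0],[-0.72,-0.81,0,0,0,0],[-0.72,-0.81,0,0,0,0]]}}

```text
t: 1.35
ee_pos: [0.3986, 0.3804, 0.2146]
eef_rot: [0.002, 1.0, 0.0, -0.0]
contact_force: [-0.1, 1.0, 0.1]
opening: 0.095
grasp_force: 0.0
```

Emit:
{"method": "move_arm", "body": {"moves": [[-0.72,-0.81,0,0,0,0],[-0.72,-0.81,0,0,0,0],[-0.72,-0.81,0,0,0,0],[-0.72,-0.81,0,0,0,0]]}}

```text
t: 1.85
ee_pos: [0.4689, 0.3011, 0.2145]
eef_rot: [-0.0, 1.0, 0.0, -0.0]
contact_force: [0.7, -0.5, 0.1]
opening: 0.095
grasp_force: 0.0
```

Run:
```python
from h import *
s,p,P=look('w1'); print(s['t'],s['ee_pos'],s['eef_rot'],s['qpos'])
```

```text
1.85 [0.46890231 0.30109299 0.21448903] [-2.31902867e-04  9.99999811e-01  3.54672253e-04 -4.44340043e-04] [ 4.73936078e-01 -8.08456511e-02  1.85858343e+00  1.05913410e-03
  1.36432222e+00 -1.09754143e+00]
```

View pics/w1.png

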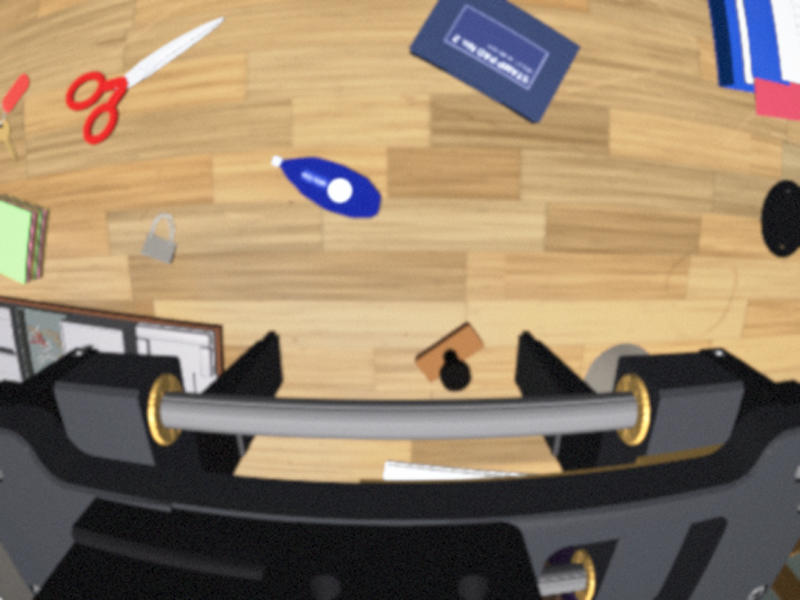

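The wrist view (800x600) shows the roller (330,187), the clip (158,240) with its solid part at the bottom, the wide stamp foot (450,350), and the left end of the tidy. I'll continue the survey.

Emit:
{"method": "move_arm", "body": {"moves": [[-0.33,-0.86,0,0,0,0],[-0.33,-0.86,0,0,0,0],[-0.33,-0.86,0,0,0,0]]}}

```text
t: 2.28
ee_pos: [0.5025, 0.2135, 0.2147]
eef_rot: [0.001, 1.0, 0.0, -0.0]
contact_force: [-0.5, 0.6, 0.6]
opening: 0.0954
grasp_force: 0.0
```

Emit:
{"method": "move_arm", "body": {"moves": [[-0.33,-0.86,0,0,0,0],[-0.33,-0.86,0,0,0,0],[-0.33,-0.86,0,0,0,0]]}}

```text
t: 2.65
ee_pos: [0.5357, 0.1279, 0.2146]
eef_rot: [0.001, 1.0, 0.0, -0.0]
contact_force: [-0.5, 1.0, 0.6]
opening: 0.0947
grasp_force: 0.0
```

Emit:
{"method": "move_arm", "body": {"moves": [[-0.33,-0.86,0,0,0,0],[-0.33,-0.86,0,0,0,0],[-0.33,-0.86,0,0,0,0]]}}

```text
t: 3.02
ee_pos: [0.5687, 0.0421, 0.2145]
eef_rot: [0.001, 1.0, 0.0, -0.0]
contact_force: [-0.7, 0.3, 0.5]
opening: 0.0947
grasp_force: 0.0
```

Emit:
{"method": "move_arm", "body": {"moves": [[-0.33,-0.86,0,0,0,0],[-0.33,-0.86,0,0,0,0],[-0.33,-0.86,0,0,0,0],[-0.33,-0.86,0,0,0,0]]}}

```text
t: 3.52
ee_pos: [0.6011, -0.0425, 0.2145]
eef_rot: [-0.0, 1.0, 0.001, -0.0]
contact_force: [-1.0, 0.6, -0.0]
opening: 0.0949
grasp_force: 0.0
```

Run:
```python
from h import *
s,p,P=look('w2'); print(s['t'],s['ee_pos'],s['eef_rot'],s['qpos'])
```

```text
3.525 [ 0.60114342 -0.04250841  0.21450502] [-4.57099501e-04  9.99999731e-01  5.18379807e-04 -2.43630983e-04] [-1.60114313e-01  2.10022729e-02  1.75903943e+00  9.66469277e-04
  1.36219780e+00 -1.73202529e+00]
```

Emit:
{"method": "move_arm", "body": {"moves": [[0.2,-0.9,0,0,0,0],[0.2,-0.9,0,0,0,0],[0.2,-0.9,0,0,0,0]]}}

```text
t: 3.95
ee_pos: [0.581, -0.1348, 0.2148]
eef_rot: [0.001, 1.0, 0.0, 0.0]
contact_force: [-0.0, 0.4, 0.1]
opening: 0.0951
grasp_force: 0.0
```

Emit:
{"method": "move_arm", "body": {"moves": [[0.2,-0.9,0,0,0,0],[0.2,-0.9,0,0,0,0],[0.2,-0.9,0,0,0,0]]}}

```text
t: 4.32
ee_pos: [0.5614, -0.2244, 0.2147]
eef_rot: [0.001, 1.0, 0.0, 0.0]
contact_force: [0.3, 0.6, 0.1]
opening: 0.0952
grasp_force: 0.0
```

Emit:
{"method": "move_arm", "body": {"moves": [[0.2,-0.7,0,0,0,0],[0.2,-0.7,0,0,0,0],[0.2,-0.7,0,0,0,0],[0.2,-0.7,0,0,0,0]]}}

```text
t: 4.82
ee_pos: [0.5419, -0.2929, 0.2146]
eef_rot: [-0.0, 1.0, 0.0, 0.0]
contact_force: [0.9, 1.1, 0.6]
opening: 0.0949
grasp_force: 0.0
```

Run:
```python
from h import *
s,p,P=look('w3'); print(s['t'],s['ee_pos'],s['eef_rot'],s['qpos'])
```

```text
4.825 [ 0.54187109 -0.29292103  0.21460569] [-3.93321377e-04  9.99999843e-01  3.89837426e-04  8.31470161e-05] [-5.83056938e-01  5.00310794e-02  1.72905110e+00  7.58654650e-04
  1.36280128e+00 -2.15479668e+00]
```

View pics/w2.png

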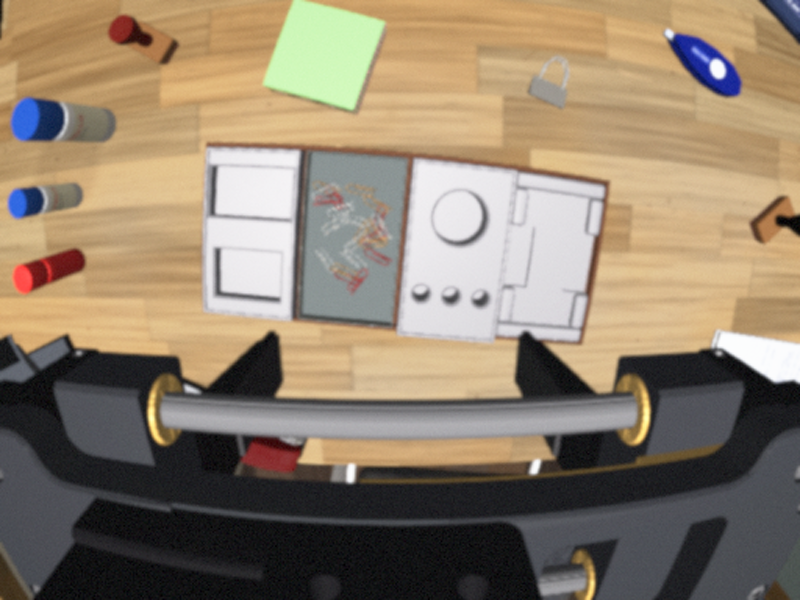

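View pics/w3.png

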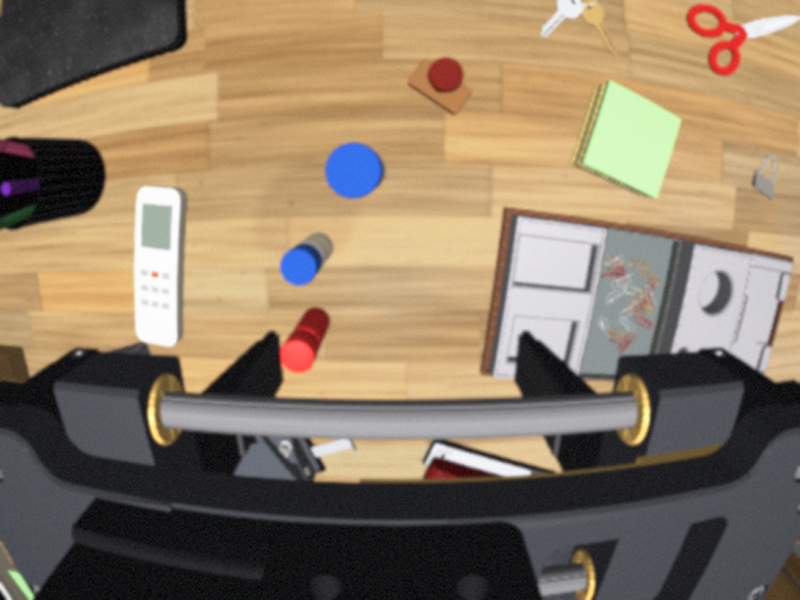

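w2 shows the stamp insert, with its long bay at (255,190) and short bay at (250,272), then the tin (355,235), the stick insert with its well at (458,215), and the roller insert (550,260). w3 shows the small glue stick (300,262), the big tube (354,170), the red tube (300,345) and the narrow stamp (443,85). Next I'll measure them all.

Run:
```python
from h import *
W={n:np.load(n+'.npz') for n in ('w1','w2','w3')}
def roi(n,u,v,r): 
    s=.64; a=slice(max(0,int((v-r)*s)),int((v+r)*s)); b=slice(max(0,int((u-r)*s)),int((u+r)*s))
    return W[n]['P'][a,b].reshape(-1,3), W[n]['p'][a,b].reshape(-1,3).astype(int)
def rect(q,lab):
    (c,wh,a)=cv2.minAreaRect(q[:,:2].astype(np.float32)); 
    la=a if wh[0]>wh[1] else a+90
    print(lab,'n',len(q),'c',np.round(c,4),'size',np.round(sorted(wh),4),'long-axis deg',round((la+90)%180-90,1),'z',np.percentile(q[:,2],[5,50,95]).round(4),'mean',q.mean(0).round(4))
def clean(q):  # drop strays
    c=np.median(q,0); return q[np.linalg.norm(q[:,:2]-c[:2],axis=1)<.09]
for n,u,v in (('w1',600,300),('w2',680,250),('w3',230,200)): print('desk',np.median(roi(n,u,v,15)[0],0).round(4))
for n,u,v,r,l in (('w2',458,250,120,'stick'),):
    q,c=roi(n,u,v,r); rect(clean(q[(abs(q[:,2]-.033)<.004)]),'stick top')
q,c=roi('w2',252,230,110); m=(abs(q[:,2]-.023)<.004)&(q[:,1]<-.118)&(q[:,1]>-.3); rect(clean(q[m]),'stamp top')
q,c=roi('w2',255,190,40); rect(clean(q[(q[:,2]<.012)]),'long bay floor')
q,c=roi('w2',250,272,36); rect(clean(q[(q[:,2]<.012)]),'short bay floor')
q,c=roi('w2',458,215,35); rect(clean(q[(q[:,2]<.014)]),'well floor')
q,c=roi('w1',450,345,50); br=(c[:,0]>c[:,2]+30); m=(abs(q[:,2]-.018)<.004)&br; rect(clean(q[m]),'wide foot'); 
m=(q[:,2]>.06); rect(q[m],'wide handle top')
q,c=roi('w3',443,85,50); rect(clean(q[abs(q[:,2]-.018)<.004]),'narrow foot'); rect(q[(q[:,2]>.06)&(q[:,2]<.08)],'narrow handle')
q,c=roi('w3',303,262,45); rect(q[(abs(q[:,2]-.086)<.004)],'glue top')
q,c=roi('w3',354,170,45); rect(q[(abs(q[:,2]-.115)<.01)],'big top')
q,c=roi('w1',330,187,70); bl=(c[:,2]>c[:,0]+30)|(c.min(1)>170); m=(q[:,2]>.008)&(q[:,2]<.022); rect(clean(q[m]),'roller'); w=m&(c[:,0]>150); 
for n,u,v,r in (('w1',158,240,45),('w2',550,80,45)):
    q,c=roi(n,u,v,r); m=(q[:,2]>.004)&(q[:,2]<.02)&(abs(c[:,0]-c[:,2])<30); rect(q[m],'clip '+n)
    for t in (.004,.006,.007): m2=(q[:,2]>t)&(q[:,2]<.02); print(t,m2.sum(),np.median(q[m2],0))
q,c=roi('w3',628,140,75); m=(abs(q[:,2]-.033)<.004); rect(clean(q[m]),'sticky')
```

```text
desk [0.5035 0.4843 0.0011]
desk [0.5866 0.2242 0.0011]
desk [ 0.4871 -0.4398  0.001 ]
stick top n 6239 c [0.5904 0.0014] size [0.0809 0.1413] long-axis deg -5.7 z [0.0326 0.0341 0.0357] mean [0.5907 0.0007 0.0341]
stamp top n 3560 c [ 0.5751 -0.1635] size [0.0855 0.1406] long-axis deg -5.4 z [0.0217 0.024  0.0258] mean [ 0.5761 -0.1642  0.0239]
long bay floor n 1530 c [ 0.541  -0.1645] size [0.0417 0.0683] long-axis deg 84.8 z [0.0077 0.009  0.0103] mean [ 0.541  -0.1638  0.009 ]
short bay floor n 1112 c [ 0.6099 -0.171 ] size [0.0389 0.0557] long-axis deg 83.7 z [0.0078 0.0091 0.0105] mean [ 0.6099 -0.1708  0.0091]
well floor n 793 c [0.5631 0.0052] size [0.0389 0.0405] long-axis deg -14.0 z [0.0077 0.009  0.0105] mean [0.5633 0.0054 0.0091]
wide foot n 630 c [0.5473 0.3437] size [0.0246 0.0588] long-axis deg -54.3 z [0.0162 0.0192 0.0205] mean [0.5446 0.3436 0.0189]
wide handle top n 337 c [0.4762 0.3294] size [0.0238 0.1697] long-axis deg 11.9 z [0.0631 0.0687 0.1353] mean [0.5376 0.3414 0.0839]
narrow foot n 493 c [ 0.3991 -0.2612] size [0.0256 0.0466] long-axis deg 55.5 z [0.01
[... 520 characters left out ...]
[0.0153 0.0169 0.0183] mean [0.4059 0.2478 0.0168]
clip w1 n 201 c [0.4436 0.0854] size [0.0323 0.0417] long-axis deg -15.7 z [0.0043 0.0065 0.0092] mean [0.4542 0.0834 0.0067]
0.004 234 [0.45581241 0.08421416 0.00691408]
0.006 159 [0.45735117 0.08404273 0.00767349]
0.007 114 [0.45859876 0.08465709 0.00810693]
clip w2 n 243 c [0.4456 0.0849] size [0.031 0.039] long-axis deg -19.1 z [0.0043 0.0069 0.009 ] mean [0.4545 0.0815 0.0068]
0.004 282 [0.45606893 0.08122623 0.00713053]
0.006 198 [0.45824285 0.08174396 0.00779133]
0.007 145 [0.45912097 0.08121996 0.00815848]
sticky n 2856 c [ 0.4331 -0.101 ] size [0.0756 0.0757] long-axis deg 71.8 z [0.0318 0.0332 0.0345] mean [ 0.4332 -0.103   0.0332]
```

All sizes and heights match the given ones, and the tidy is yawed about -5.5°.

The gripper body would hit a glue stick already standing in the well when the roller goes in at low height, so the glue goes last. Order: narrow stamp, wide stamp, roller, clip, glue.

Run:
```python
from h import *
plan([(.399,-.2612,.18,55.5),(.399,-.2612,.034,55.5),(.399,-.2612,.15,55.5),(.609,-.1705,.15,84.5),(.609,-.1705,.044,84.5)])
```

```text
(0.399, -0.2612, 0.18, 55.5) calls 2
   [0.714, 0.16, 0.173, 0.0001, -0.0, 0.096] rows 4
   [0.679, -0.273, 0.173, 0.0, -0.0, 0.0] rows 2
(0.399, -0.2612, 0.034, 55.5) calls 2
   [0.0, 0.0, 0.73, 0.0, 0.0, 0.0] rows 2
   [0.0, 0.0, 0.73, 0.0, 0.0, 0.0] rows 2
(0.399, -0.2612, 0.15, 55.5) calls 2
   [0.0, 0.0, -0.58, 0.0, 0.0, 0.0] rows 1
   [0.0, 0.0, -0.58, 0.0, 0.0, 0.0] rows 1
(0.609, -0.1705, 0.15, 84.5) calls 2
   [-0.608, 0.968, 0.0, 0.0, 0.0, -0.0806] rows 3
   [-1.002, 0.552, 0.0, 0.0, 0.0, -0.0] rows 2
(0.609, -0.1705, 0.044, 84.5) calls 2
   [0.0, 0.0, 0.53, 0.0, 0.0, 0.0] rows 1
   [0.0, 0.0, 0.53, 0.0, 0.0, 0.0] rows 1
```

Emit:
{"method": "move_arm", "body": {"moves": [[0.71,0.16,0.17,0,0,0.096],[0.71,0.16,0.17,0,0,0.096],[0.71,0.16,0.17,0,0,0.096],[0.71,0.16,0.17,0,0,0.096],[0.71,0.16,0.17,0,0,0.096]], "hand": 0.65}}

```text
t: 5.5
ee_pos: [0.4706, -0.2777, 0.1978]
eef_rot: [0.297, 0.955, 0.0, 0.0]
contact_force: [0.9, -0.0, -0.3]
opening: 0.0622
grasp_force: 0.0
```

Emit:
{"method": "move_arm", "body": {"moves": [[0.68,-0.27,0.17,0,0,0],[0.68,-0.27,0.17,0,0,0],[0.68,-0.27,0.17,0,0,0],[0.68,-0.27,0.17,0,0,0]]}}

```text
t: 6.0
ee_pos: [0.4004, -0.2629, 0.1821]
eef_rot: [0.297, 0.955, -0.0, 0.001]
contact_force: [0.1, -0.4, -0.4]
opening: 0.0616
grasp_force: 0.0
```

Run:
```python
from h import *
plan([(.399,-.2612,.034,55.5)])
```

```text
(0.399, -0.2612, 0.034, 55.5) calls 2
   [0.013, 0.003, 0.74, -0.0, 0.0004, -0.0002] rows 2
   [0.01, 0.003, 0.741, -0.0, 0.0, -0.0] rows 2
```

Emit:
{"method": "move_arm", "body": {"moves": [[0.02,0,0.74,0,0,0],[0.02,0,0.74,0,0,0],[0.02,0,0.74,0,0,0]]}}

```text
t: 6.38
ee_pos: [0.3977, -0.2612, 0.1067]
eef_rot: [0.297, 0.955, 0.0, -0.001]
contact_force: [0.9, -0.2, 0.8]
opening: 0.0622
grasp_force: 0.0
```

Emit:
{"method": "move_arm", "body": {"moves": [[0,0,0.3,0,0,0],[0,0,0.6,0,0,0],[0,0,0.74,0,0,0],[0,0,0.74,0,0,0]]}}

```text
t: 6.88
ee_pos: [0.3978, -0.2615, 0.0333]
eef_rot: [0.298, 0.955, -0.0, 0.0]
contact_force: [-0.2, -0.7, 0.5]
opening: 0.0617
grasp_force: 0.0
```

Emit:
{"method": "move_arm", "body": {"moves": [[0,0,0,0,0,0],[0,0,0,0,0,0],[0,0,0,0,0,0],[0,0,0,0,0,0],[0,0,0,0,0,0]], "hand": 0, "force": 20}}

```text
t: 7.5
ee_pos: [0.3975, -0.2612, 0.0329]
eef_rot: [0.298, 0.955, 0.0, 0.0]
contact_force: [1.0, 0.0, 1.0]
opening: 0.0237
grasp_force: 20.0
```

Emit:
{"method": "move_arm", "body": {"moves": [[0,0,-0.3,0,0,0],[0,0,-0.9,0,0,0],[0,0,-0.9,0,0,0],[0,0,-0.9,0,0,0]]}}

```text
t: 8.0
ee_pos: [0.397, -0.2609, 0.1222]
eef_rot: [0.298, 0.955, 0.0, -0.0]
contact_force: [-0.1, 0.5, -0.9]
opening: 0.0237
grasp_force: 20.0
```

Run:
```python
from h import *
s,p,P=look('w4')
plan([(.609,-.1705,.13,84.5),(.609,-.1705,.044,84.5)])
```

```text
(0.609, -0.1705, 0.13, 84.5) calls 2
   [-0.619, 0.974, -0.046, 0.0001, -0.0004, -0.0809] rows 3
   [-1.015, 0.549, -0.044, 0.0, -0.0, -0.0] rows 2
(0.609, -0.1705, 0.044, 84.5) calls 1
   [0.0, 0.0, 0.86, 0.0, 0.0, 0.0] rows 2
```

View pics/w4.png

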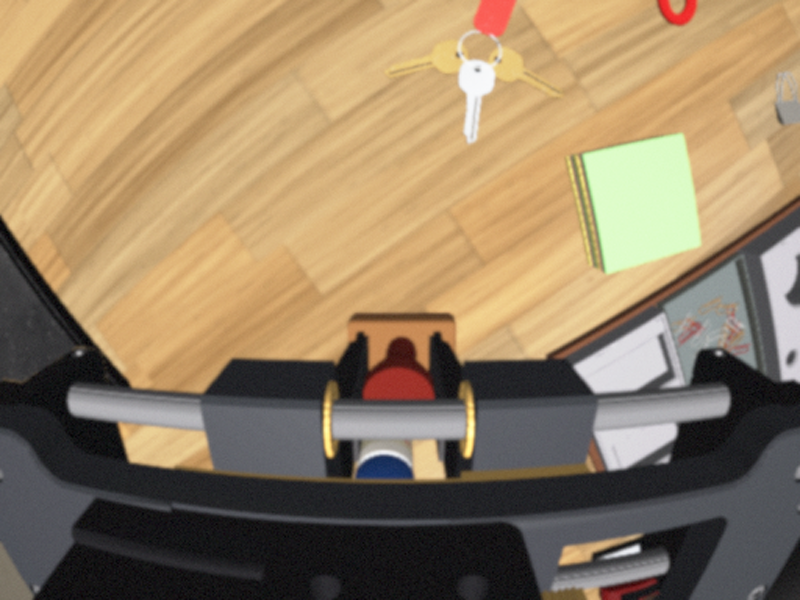

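w4 shows the narrow stamp held level at (400,350), its foot along the closing line. Now carrying it to the short bay.

Emit:
{"method": "move_arm", "body": {"moves": [[-0.62,0.97,-0.05,0,0,-0.081],[-0.62,0.97,-0.05,0,0,-0.081],[-0.62,0.97,-0.05,0,0,-0.081],[-0.62,0.97,-0.05,0,0,-0.081]]}}

```text
t: 8.55
ee_pos: [0.5025, -0.2155, 0.1251]
eef_rot: [0.048, 0.999, 0.001, -0.002]
contact_force: [-0.8, 0.7, -1.1]
opening: 0.0235
grasp_force: 20.0
```

Emit:
{"method": "move_arm", "body": {"moves": [[-1,0.55,0,0,0,0],[-1,0.55,0,0,0,0],[-1,0.55,0,0,0,0],[-1,0.55,0,0,0,0]]}}

```text
t: 9.05
ee_pos: [0.6068, -0.1714, 0.1262]
eef_rot: [0.048, 0.999, 0.0, -0.001]
contact_force: [-0.8, 0.2, -0.6]
opening: 0.024
grasp_force: 20.0
```

Run:
```python
from h import *
plan([(.609,-.1705,.044,84.5)])
```

```text
(0.609, -0.1705, 0.044, 84.5) calls 1
   [-0.024, 0.011, 0.822, 0.0001, -0.0005, -0.0002] rows 2
```

Emit:
{"method": "move_arm", "body": {"moves": [[-0.02,0.01,0.3,0,0,0],[-0.02,0.01,0.6,0,0,0],[-0.02,0.01,0.7,0,0,0],[-0.02,0.01,0.78,0,0,0],[-0.02,0.01,0.82,0,0,0],[-0.02,0.01,0.83,0,0,0],[-0.02,0.01,0.84,0,0,0],[-0.02,0.01,0.84,0,0,0]]}}

```text
t: 10.05
ee_pos: [0.6106, -0.1705, 0.0441]
eef_rot: [0.048, 0.999, -0.0, 0.0]
contact_force: [0.4, 0.6, -0.6]
opening: 0.0236
grasp_force: 20.0
```

Emit:
{"method": "move_arm", "body": {"moves": [[0,0,0.01,0,0,0],[0,0,0.015,0,0,0],[0,0,0.015,0,0,0]]}}

```text
t: 10.42
ee_pos: [0.6102, -0.1704, 0.042]
eef_rot: [0.048, 0.999, 0.0, -0.0]
contact_force: [-0.1, -0.2, -1.3]
opening: 0.0236
grasp_force: 20.0
```

Emit:
{"method": "move_arm", "body": {"moves": [[0,0,0.01,0,0,0],[0,0,0.01,0,0,0]]}}

```text
t: 10.68
ee_pos: [0.6102, -0.1705, 0.041]
eef_rot: [0.048, 0.999, 0.0, -0.0]
contact_force: [0.4, -0.6, -0.7]
opening: 0.0237
grasp_force: 20.0
```

Emit:
{"method": "move_arm", "body": {"moves": [[0,0,0.01,0,0,0],[0,0,0.01,0,0,0]]}}

```text
t: 10.92
ee_pos: [0.6108, -0.1705, 0.0409]
eef_rot: [0.048, 0.999, -0.0, 0.0]
contact_force: [-0.8, 1.3, 3.2]
opening: 0.0238
grasp_force: 20.0
```

Contact at the expected height, with 3 N on the wrist. Releasing and heading for the wide stamp.

Emit:
{"method": "move_arm", "body": {"moves": [[0,0,0,0,0,0],[0,0,0,0,0,0],[0,0,0,0,0,0],[0,0,0,0,0,0]], "hand": 0.6}}

```text
t: 11.42
ee_pos: [0.6102, -0.1705, 0.04]
eef_rot: [0.048, 0.999, 0.0, -0.0]
contact_force: [0.2, 1.1, 0.4]
opening: 0.0553
grasp_force: 0.0
```

Emit:
{"method": "move_arm", "body": {"moves": [[0,0,-0.4,0,0,0],[0,0,-1,0,0,0],[0,0,-1,0,0,0],[0,0,-1,0,0,0]]}}

```text
t: 11.92
ee_pos: [0.6102, -0.1705, 0.1401]
eef_rot: [0.048, 0.999, -0.0, 0.0]
contact_force: [-0.4, 0.2, -0.3]
opening: 0.0567
grasp_force: 0.0
```

Run:
```python
from h import *
plan([(.5473,.3437,.15,125.7),(.5473,.3437,.034,125.7)])
```

```text
(0.5473, 0.3437, 0.15, 125.7) calls 6
   [0.186, 0.843, -0.017, -0.0, 0.0, -0.1143] rows 4
   [-0.415, 0.757, -0.016, -0.0, 0.0, -0.0] rows 2
   [-0.415, 0.757, -0.016, -0.0, 0.0, -0.0] rows 2
   [-0.415, 0.757, -0.016, -0.0, 0.0, -0.0] rows 2
   [-0.415, 0.757, -0.016, -0.0, 0.0, -0.0] rows 2
   [-0.415, 0.757, -0.016, -0.0, 0.0, -0.0] rows 2
(0.5473, 0.3437, 0.034, 125.7) calls 2
   [0.0, 0.0, 0.58, 0.0, 0.0, 0.0] rows 1
   [0.0, 0.0, 0.58, 0.0, 0.0, 0.0] rows 1
```

Emit:
{"method": "move_arm", "body": {"moves": [[0.19,0.84,-0.02,0,0,-0.114],[0.19,0.84,-0.02,0,0,-0.114],[0.19,0.84,-0.02,0,0,-0.114],[0.19,0.84,-0.02,0,0,-0.114],[0.19,0.84,-0.02,0,0,-0.114]]}}

```text
t: 12.55
ee_pos: [0.5981, -0.0847, 0.1397]
eef_rot: [-0.305, 0.952, 0.001, -0.002]
contact_force: [0.1, -0.2, 0.3]
opening: 0.0571
grasp_force: 0.0
```

Emit:
{"method": "move_arm", "body": {"moves": [[-0.52,0.95,0,0,0,0],[-0.52,0.95,0,0,0,0],[-0.52,0.95,0,0,0,0]]}}

```text
t: 12.92
ee_pos: [0.5852, 0.0248, 0.1407]
eef_rot: [-0.306, 0.952, 0.001, -0.001]
contact_force: [-0.3, -0.3, 0.2]
opening: 0.0571
grasp_force: 0.0
```

Emit:
{"method": "move_arm", "body": {"moves": [[-0.52,0.95,0,0,0,0],[-0.52,0.95,0,0,0,0],[-0.52,0.95,0,0,0,0]]}}

```text
t: 13.3
ee_pos: [0.5727, 0.1314, 0.1412]
eef_rot: [-0.306, 0.952, 0.0, -0.001]
contact_force: [-0.3, 0.6, 0.9]
opening: 0.0571
grasp_force: 0.0
```

Emit:
{"method": "move_arm", "body": {"moves": [[-0.52,0.95,0,0,0,0],[-0.52,0.95,0,0,0,0],[-0.52,0.95,0,0,0,0]]}}

```text
t: 13.68
ee_pos: [0.5603, 0.2382, 0.1415]
eef_rot: [-0.306, 0.952, -0.0, -0.0]
contact_force: [-0.2, 0.2, -0.1]
opening: 0.0571
grasp_force: 0.0
```

Emit:
{"method": "move_arm", "body": {"moves": [[-0.52,0.94,0,0,0,0],[-0.52,0.94,0,0,0,0],[-0.52,0.94,0,0,0,0],[-0.52,0.94,0,0,0,0]]}}

```text
t: 14.18
ee_pos: [0.5486, 0.3422, 0.1415]
eef_rot: [-0.305, 0.952, -0.001, -0.001]
contact_force: [-0.6, -0.4, 0.6]
opening: 0.0573
grasp_force: 0.0
```

Run:
```python
from h import *
plan([(.5473,.3437,.034,125.7)])
```

```text
(0.5473, 0.3437, 0.034, 125.7) calls 2
   [0.0, 0.01, 0.538, -0.0001, -0.0002, -0.0006] rows 1
   [0.001, 0.01, 0.538, -0.0, -0.0, -0.0] rows 1
```

Emit:
{"method": "move_arm", "body": {"moves": [[0,0.02,0.54,0,0,0],[0,0.02,0.54,0,0,0],[0,0.02,0.54,0,0,0]]}}

```text
t: 14.55
ee_pos: [0.5477, 0.3447, 0.0891]
eef_rot: [-0.305, 0.952, -0.0, 0.0]
contact_force: [1.2, -0.2, 0.7]
opening: 0.057
grasp_force: 0.0
```

Emit:
{"method": "move_arm", "body": {"moves": [[0,0,0.3,0,0,0],[0,0,0.54,0,0,0],[0,0,0.54,0,0,0],[0,0,0.54,0,0,0]]}}

```text
t: 15.05
ee_pos: [0.5485, 0.3463, 0.0368]
eef_rot: [-0.305, 0.952, 0.0, 0.002]
contact_force: [0.1, -0.4, 0.5]
opening: 0.0572
grasp_force: 0.0
```

Emit:
{"method": "move_arm", "body": {"moves": [[0,0,0,0,0,0],[0,0,0,0,0,0],[0,0,0,0,0,0],[0,0,0,0,0,0],[0,0,0,0,0,0]], "hand": 0, "force": 20}}

```text
t: 15.68
ee_pos: [0.547, 0.3458, 0.0343]
eef_rot: [-0.306, 0.952, -0.0, 0.0]
contact_force: [0.7, -1.1, 0.4]
opening: 0.0237
grasp_force: 20.0
```

Emit:
{"method": "move_arm", "body": {"moves": [[0,0,-0.3,0,0,0],[0,0,-1,0,0,0],[0,0,-1,0,0,0],[0,0,-1,0,0,0]]}}

```text
t: 16.18
ee_pos: [0.547, 0.346, 0.1347]
eef_rot: [-0.306, 0.952, 0.0, 0.001]
contact_force: [0.4, 0.6, -0.7]
opening: 0.0235
grasp_force: 20.0
```

Run:
```python
from h import *
s,p,P=look('w5')
# foot in tool frame: brown points below pads
q=R.from_quat(s['eef_rot']).inv().apply((P-s['ee_pos']).reshape(-1,3)); c=p.reshape(-1,3).astype(int)
m=(abs(q[:,2]-.016)<.005)&(c[:,0]>c[:,2]+30)&(abs(q[:,0])<.05)&(abs(q[:,1])<.05)
print(m.sum(),cv2.minAreaRect(q[m][:,:2].astype(np.float32)))
plan([(.541,-.164,.14,84.5)])
```

```text
1744 ((0.0021442314609885216, -0.0011804495006799698), (0.05792924389243126, 0.022343359887599945), 89.88394927978516)
(0.541, -0.164, 0.14, 84.5) calls 5
   [0.601, -0.823, -0.013, -0.0001, -0.0003, 0.1141] rows 4
   [-0.088, -1.015, -0.014, -0.0, -0.0, 0.0] rows 2
   [-0.088, -1.015, -0.014, -0.0, -0.0, 0.0] rows 2
   [-0.088, -1.015, -0.014, -0.0, -0.0, 0.0] rows 2
   [-0.088, -1.015, -0.014, -0.0, -0.0, 0.0] rows 2
```

Emit:
{"method": "move_arm", "body": {"moves": [[0.6,-0.82,0,0,0,0.114],[0.6,-0.82,0,0,0,0.114],[0.6,-0.82,0,0,0,0.114],[0.6,-0.82,0,0,0,0.114],[0.6,-0.82,0,0,0,0.114]]}}

```text
t: 16.85
ee_pos: [0.5443, 0.2436, 0.1314]
eef_rot: [0.047, 0.999, -0.001, -0.002]
contact_force: [0.3, -0.1, -0.7]
opening: 0.0231
grasp_force: 20.0
```

Emit:
{"method": "move_arm", "body": {"moves": [[-0.09,-1,0,0,0,0],[-0.09,-1,0,0,0,0],[-0.09,-1,0,0,0,0]]}}

```text
t: 17.23
ee_pos: [0.5443, 0.1419, 0.1326]
eef_rot: [0.048, 0.999, -0.0, -0.001]
contact_force: [-0.4, 0.7, -0.7]
opening: 0.0234
grasp_force: 20.0
```

Emit:
{"method": "move_arm", "body": {"moves": [[-0.09,-1,0,0,0,0],[-0.09,-1,0,0,0,0],[-0.09,-1,0,0,0,0]]}}

```text
t: 17.6
ee_pos: [0.5443, 0.0424, 0.1333]
eef_rot: [0.048, 0.999, 0.0, -0.001]
contact_force: [0.0, -0.0, -0.9]
opening: 0.0233
grasp_force: 20.0
```

Emit:
{"method": "move_arm", "body": {"moves": [[-0.09,-1,0,0,0,0],[-0.09,-1,0,0,0,0],[-0.09,-1,0,0,0,0]]}}

```text
t: 17.98
ee_pos: [0.5442, -0.0574, 0.1336]
eef_rot: [0.048, 0.999, 0.0, -0.0]
contact_force: [0.3, 0.5, 0.1]
opening: 0.0235
grasp_force: 20.0
```

Emit:
{"method": "move_arm", "body": {"moves": [[-0.09,-1,0,0,0,0],[-0.09,-1,0,0,0,0],[-0.09,-1,0,0,0,0],[-0.09,-1,0,0,0,0]]}}

```text
t: 18.48
ee_pos: [0.5437, -0.1555, 0.1336]
eef_rot: [0.047, 0.999, 0.001, -0.0]
contact_force: [0.5, 0.1, -1.1]
opening: 0.0234
grasp_force: 20.0
```

Run:
```python
from h import *
s=bot.state(); print(s['ee_pos'])
plan([(.541,-.164,.044,84.5)])
```

```text
[ 0.54373581 -0.1555435   0.1336345 ]
(0.541, -0.164, 0.044, 84.5) calls 1
   [0.019, -0.088, 0.896, 0.0002, -0.0001, 0.0004] rows 2
```

Emit:
{"method": "move_arm", "body": {"moves": [[0.01,-0.08,0.1,0,0,0],[0.01,-0.08,0.4,0,0,0],[0.01,-0.08,0.7,0,0,0],[0.01,-0.08,0.8,0,0,0],[0.01,-0.08,0.86,0,0,0],[0.01,-0.08,0.89,0,0,0],[0.01,-0.08,0.9,0,0,0],[0.01,-0.08,0.9,0,0,0]]}}

```text
t: 19.48
ee_pos: [0.5423, -0.1655, 0.0449]
eef_rot: [0.048, 0.999, -0.0, 0.001]
contact_force: [0.6, -0.0, -0.4]
opening: 0.0234
grasp_force: 20.0
```

Emit:
{"method": "move_arm", "body": {"moves": [[0,0,0.01,0,0,0],[0,0,0.01,0,0,0]]}}

```text
t: 19.73
ee_pos: [0.5418, -0.1653, 0.0433]
eef_rot: [0.048, 0.999, -0.0, 0.0]
contact_force: [1.0, -0.9, -1.2]
opening: 0.0233
grasp_force: 20.0
```

Emit:
{"method": "move_arm", "body": {"moves": [[0,0,0.01,0,0,0],[0,0,0.01,0,0,0]]}}

```text
t: 19.98
ee_pos: [0.5419, -0.1653, 0.0423]
eef_rot: [0.048, 0.999, -0.0, 0.0]
contact_force: [-0.1, 0.0, 0.2]
opening: 0.0235
grasp_force: 20.0
```

Emit:
{"method": "move_arm", "body": {"moves": [[0,0,0.01,0,0,0],[0,0,0.01,0,0,0],[0,0,0.01,0,0,0]]}}

```text
t: 20.35
ee_pos: [0.5425, -0.1657, 0.0421]
eef_rot: [0.048, 0.999, -0.0, 0.001]
contact_force: [-0.3, -0.9, 6.4]
opening: 0.0235
grasp_force: 20.0
```

Seated with 6 N. Releasing, then on to the roller.

Emit:
{"method": "move_arm", "body": {"moves": [[0,0,0,0,0,0],[0,0,0,0,0,0],[0,0,0,0,0,0],[0,0,0,0,0,0]], "hand": 0.6}}

```text
t: 20.85
ee_pos: [0.5415, -0.1651, 0.0408]
eef_rot: [0.048, 0.999, 0.0, -0.0]
contact_force: [0.3, 0.4, 0.4]
opening: 0.0555
grasp_force: 0.0
```

Emit:
{"method": "move_arm", "body": {"moves": [[0,0,-0.4,0,0,0],[0,0,-1,0,0,0],[0,0,-1,0,0,0],[0,0,-1,0,0,0]]}}

```text
t: 21.35
ee_pos: [0.5417, -0.1651, 0.1411]
eef_rot: [0.048, 0.999, 0.0, 0.0]
contact_force: [0.1, 0.1, -0.2]
opening: 0.0566
grasp_force: 0.0
```

Run:
```python
from h import *
plan([(.404,.242,.12,155.2),(.404,.242,.005,155.2)])
```

```text
(0.404, 0.242, 0.12, 155.2) calls 4
   [0.439, 0.981, 0.053, -0.0, 0.0, -0.1963] rows 7
   [-0.78, 0.739, 0.053, -0.0, 0.0, -0.0] rows 2
   [-0.78, 0.739, 0.053, -0.0, 0.0, -0.0] rows 2
   [-0.78, 0.739, 0.053, -0.0, 0.0, -0.0] rows 2
(0.404, 0.242, 0.005, 155.2) calls 2
   [0.0, 0.0, 0.575, 0.0, 0.0, 0.0] rows 1
   [0.0, 0.0, 0.575, 0.0, 0.0, 0.0] rows 1
```

Emit:
{"method": "move_arm", "body": {"moves": [[0.44,0.98,0.05,0,0,-0.196],[0.44,0.98,0.05,0,0,-0.196],[0.44,0.98,0.05,0,0,-0.196],[0.44,0.98,0.05,0,0,-0.196],[0.44,0.98,0.05,0,0,-0.196],[0.44,0.98,0.05,0,0,-0.196],[0.44,0.98,0.05,0,0,-0.196],[0.44,0.98,0.05,0,0,-0.196]], "hand": 0.65}}

```text
t: 22.35
ee_pos: [0.5074, -0.0569, 0.1339]
eef_rot: [-0.534, 0.845, -0.001, -0.004]
contact_force: [0.5, -0.2, 0.2]
opening: 0.0615
grasp_force: 0.0
```

Emit:
{"method": "move_arm", "body": {"moves": [[-0.78,0.74,0.05,0,0,0],[-0.78,0.74,0.05,0,0,0],[-0.78,0.74,0.05,0,0,0]]}}

```text
t: 22.72
ee_pos: [0.4735, 0.0465, 0.1287]
eef_rot: [-0.536, 0.844, -0.002, -0.004]
contact_force: [-0.4, -0.5, 0.1]
opening: 0.0618
grasp_force: 0.0
```

Emit:
{"method": "move_arm", "body": {"moves": [[-0.78,0.74,0.05,0,0,0],[-0.78,0.74,0.05,0,0,0],[-0.78,0.74,0.05,0,0,0]]}}

```text
t: 23.1
ee_pos: [0.4411, 0.1478, 0.1237]
eef_rot: [-0.536, 0.844, -0.003, -0.004]
contact_force: [0.3, -0.4, 0.7]
opening: 0.062
grasp_force: 0.0
```

Emit:
{"method": "move_arm", "body": {"moves": [[-0.78,0.74,0.05,0,0,0],[-0.78,0.74,0.05,0,0,0],[-0.78,0.74,0.05,0,0,0],[-0.78,0.74,0.05,0,0,0]]}}

```text
t: 23.6
ee_pos: [0.4092, 0.2478, 0.1186]
eef_rot: [-0.534, 0.846, -0.003, -0.003]
contact_force: [-0.1, -0.5, -0.2]
opening: 0.0618
grasp_force: 0.0
```

Run:
```python
from h import *
s,p,P=look('w6'); q=P.reshape(-1,3); c=p.reshape(-1,3).astype(int)
m=(q[:,2]>.006)&(q[:,2]<.022)&(np.linalg.norm(q[:,:2]-[.404,.242],axis=1)<.06)&((c[:,2]>c[:,0]+30))
print(m.sum(),cv2.minAreaRect(q[m][:,:2].astype(np.float32)), s['ee_pos'])
plan([(.404,.242,.005,155.2)])
```

```text
2365 ((0.40528005361557007, 0.24431771039962769), (0.08803663402795792, 0.03649189695715904), 65.70722961425781) [0.40923886 0.24784464 0.11859177]
(0.404, 0.242, 0.005, 155.2) calls 2
   [0.032, 0.013, 0.569, -0.0003, -0.0014, -0.002] rows 1
   [0.037, 0.012, 0.568, -0.0, -0.0, -0.0] rows 1
```

View pics/w6.png

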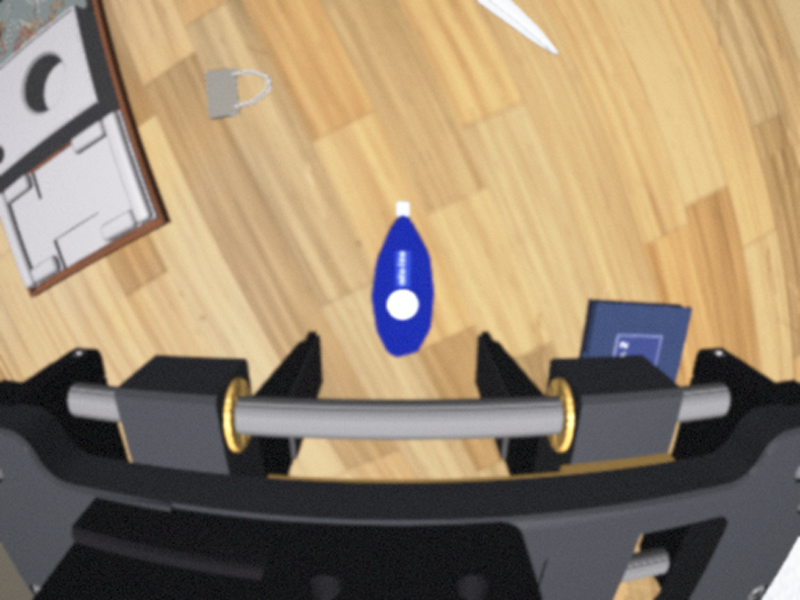

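w6 shows the roller aligned between the fingers, with its white tip at (402,208) and its body at (402,290). The remaining misalignment is small, so I'll descend.

Emit:
{"method": "move_arm", "body": {"moves": [[0.07,0.03,0.57,0,-0.0014,-0.002],[0.07,0.03,0.57,0,-0.0014,-0.002],[0.07,0.03,0.57,0,-0.0014,-0.002],[0.07,0.03,0.57,0,-0.0014,-0.002]]}}

```text
t: 24.15
ee_pos: [0.4047, 0.2441, 0.0643]
eef_rot: [-0.539, 0.842, -0.001, 0.003]
contact_force: [0.3, -0.4, -0.2]
opening: 0.0618
grasp_force: 0.0
```

Run:
```python
from h import *
plan([(.404,.2415,.005,155.2)])
```

```text
(0.404, 0.2415, 0.005, 155.2) calls 1
   [0.029, -0.002, 0.593, -0.0007, 0.0006, 0.0002] rows 1
```

Emit:
{"method": "move_arm", "body": {"moves": [[0.02,0,0.3,0,0,0],[0.02,0,0.5,0,0,0],[0.02,0,0.58,0,0,0],[0.02,0,0.59,0,0,0],[0.02,0,0.59,0,0,0]]}}

```text
t: 24.78
ee_pos: [0.403, 0.2423, 0.0041]
eef_rot: [-0.54, 0.842, -0.001, 0.002]
contact_force: [1.1, 0.5, -0.8]
opening: 0.0618
grasp_force: 0.0
```

Emit:
{"method": "move_arm", "body": {"moves": [[0,0,0,0,0,0],[0,0,0,0,0,0],[0,0,0,0,0,0],[0,0,0,0,0,0]], "hand": 0, "force": 12}}

```text
t: 25.28
ee_pos: [0.4022, 0.2419, 0.0032]
eef_rot: [-0.54, 0.842, -0.001, 0.001]
contact_force: [0.3, -1.0, 0.7]
opening: 0.0379
grasp_force: 11.9
```

Gripped at 38 mm opening (39 mm wide). Lifting.

Emit:
{"method": "move_arm", "body": {"moves": [[0,0,-0.3,0,0,0],[0,0,-0.9,0,0,0],[0,0,-0.9,0,0,0],[0,0,-0.9,0,0,0]]}}

```text
t: 25.78
ee_pos: [0.4015, 0.2417, 0.0926]
eef_rot: [-0.54, 0.842, -0.0, 0.001]
contact_force: [-0.2, -0.7, -1.4]
opening: 0.0378
grasp_force: 11.9
```

Run:
```python
from h import *
s,p,P=look('w7')
q=R.from_quat(s['eef_rot']).inv().apply((P-s['ee_pos']).reshape(-1,3)); c=p.reshape(-1,3).astype(int)
m=(abs(q[:,0])<.07)&(abs(q[:,1])<.03)&(abs(q[:,2])<.03)&((c[:,2]>c[:,0]+30)|(c.min(1)>150))
print(m.sum(),cv2.minAreaRect(q[m][:,:2].astype(np.float32)),np.percentile(q[m][:,2],[5,50,95]), s['ee_pos'],s['grasp_force'])
mm=q[m]; print('x range',mm[:,0].min(),mm[:,0].max(),'tilt',np.polyfit(mm[:,0],mm[:,2],1))
plan([(.5984,.085,.12,84.5),(.5984,.085,.02,84.5)])
```

```text
5187 ((-5.7443976402282715e-05, 0.0005151890218257904), (0.09710191935300827, 0.03818391263484955), 0.13147690892219543) [-0.01473015 -0.0136859  -0.01155792] [0.40153584 0.24166441 0.09257857] 11.868856878027145
x range -0.04859956429725867 0.04848837115809559 tilt [ 0.01585714 -0.01352929]
(0.5984, 0.085, 0.12, 84.5) calls 3
   [0.198, -0.816, -0.094, -0.0001, -0.0001, 0.1967] rows 7
   [-0.705, -0.456, -0.095, -0.0, -0.0, 0.0] rows 2
   [-0.705, -0.456, -0.095, -0.0, -0.0, 0.0] rows 2
(0.5984, 0.085, 0.02, 84.5) calls 1
   [0.0, 0.0, 1.0, 0.0, 0.0, 0.0] rows 2
```

Emit:
{"method": "move_arm", "body": {"moves": [[0.2,-0.82,-0.15,0,0,0.197],[0.2,-0.82,-0.15,0,0,0.197],[0.2,-0.82,-0.15,0,0,0.197],[0.2,-0.82,-0.15,0,0,0.197],[0.2,-0.82,-0.15,0,0,0.197],[0.2,-0.82,-0.15,0,0,0.197],[0.2,-0.82,-0.15,0,0,0.197],[0.2,-0.82,-0.15,0,0,0.197]]}}

```text
t: 26.82
ee_pos: [0.4666, 0.1889, 0.1058]
eef_rot: [0.048, 0.999, -0.001, -0.001]
contact_force: [0.9, 0.7, -0.5]
opening: 0.0376
grasp_force: 11.9
```

Emit:
{"method": "move_arm", "body": {"moves": [[-0.7,-0.46,-0.1,0,0,0],[-0.7,-0.46,-0.1,0,0,0],[-0.7,-0.46,-0.1,0,0,0]]}}

```text
t: 27.2
ee_pos: [0.5334, 0.1359, 0.1175]
eef_rot: [0.05, 0.999, 0.0, 0.0]
contact_force: [-0.5, 0.7, 0.1]
opening: 0.0378
grasp_force: 11.9
```

Emit:
{"method": "move_arm", "body": {"moves": [[-0.7,-0.46,0,0,0,0],[-0.7,-0.46,0,0,0,0],[-0.7,-0.46,0,0,0,0],[-0.7,-0.46,0,0,0,0],[-0.7,-0.46,0,0,0,0]]}}

```text
t: 27.82
ee_pos: [0.5972, 0.0851, 0.1181]
eef_rot: [0.048, 0.999, 0.0, 0.001]
contact_force: [0.3, -0.4, -0.1]
opening: 0.0376
grasp_force: 11.9
```

Run:
```python
from h import *
print(bot.state()['ee_pos']); plan([(.5984,.085,.014,84.5)])
```

```text
[0.59715456 0.08510296 0.11810836]
(0.5984, 0.085, 0.014, 84.5) calls 2
   [-0.006, -0.0, 0.521, 0.0001, 0.0002, -0.0001] rows 1
   [-0.006, 0.0, 0.521, 0.0, 0.0, -0.0] rows 1
```

Emit:
{"method": "move_arm", "body": {"moves": [[-0.01,0,0.5,0,0,0],[-0.01,0,0.8,0,0,0],[-0.01,0,0.9,0,0,0],[-0.01,0,1,0,0,0],[-0.01,0,1,0,0,0],[-0.01,0,1,0,0,0]]}}

```text
t: 28.58
ee_pos: [0.6004, 0.0841, 0.0196]
eef_rot: [0.049, 0.999, 0.0, 0.002]
contact_force: [0.6, 0.1, 0.2]
opening: 0.0379
grasp_force: 11.9
```

Emit:
{"method": "move_arm", "body": {"moves": [[0,0,0.02,0,0,0],[0,0,0.03,0,0,0],[0,0,0.04,0,0,0],[0,0,0.04,0,0,0]]}}

```text
t: 29.08
ee_pos: [0.5993, 0.084, 0.0142]
eef_rot: [0.049, 0.999, 0.0, 0.001]
contact_force: [-0.1, -1.2, -0.6]
opening: 0.0374
grasp_force: 11.9
```

Emit:
{"method": "move_arm", "body": {"moves": [[0,0,0.01,0,0,0],[0,0,0.01,0,0,0]]}}

```text
t: 29.32
ee_pos: [0.5994, 0.084, 0.0132]
eef_rot: [0.049, 0.999, 0.0, 0.001]
contact_force: [0.1, 0.1, -0.2]
opening: 0.0379
grasp_force: 11.9
```

Emit:
{"method": "move_arm", "body": {"moves": [[0,0,0.01,0,0,0],[0,0,0.01,0,0,0],[0,0,0.01,0,0,0]]}}

```text
t: 29.7
ee_pos: [0.5994, 0.084, 0.0123]
eef_rot: [0.049, 0.999, 0.0, 0.001]
contact_force: [0.3, 0.2, 0.1]
opening: 0.0379
grasp_force: 11.9
```

Emit:
{"method": "move_arm", "body": {"moves": [[0,0,0.005,0,0,0],[0,0,0.005,0,0,0],[0,0,0.005,0,0,0]]}}

```text
t: 30.08
ee_pos: [0.5995, 0.084, 0.0122]
eef_rot: [0.049, 0.999, 0.0, 0.001]
contact_force: [-2.0, 0.1, 5.5]
opening: 0.0375
grasp_force: 12.0
```

Seated. Opening only a little, to about 47 mm, then lifting and moving to the clip.

Emit:
{"method": "move_arm", "body": {"moves": [[0,0,0,0,0,0],[0,0,0,0,0,0],[0,0,0,0,0,0],[0,0,0,0,0,0]], "hand": 0.5}}

```text
t: 30.58
ee_pos: [0.5994, 0.084, 0.0116]
eef_rot: [0.049, 0.999, 0.0, 0.001]
contact_force: [0.6, -0.4, -0.2]
opening: 0.0473
grasp_force: 0.0
```

Emit:
{"method": "move_arm", "body": {"moves": [[0,0,-0.2,0,0,0],[0,0,-0.5,0,0,0],[0,0,-1,0,0,0],[0,0,-1,0,0,0],[0,0,-1,0,0,0]]}}

```text
t: 31.2
ee_pos: [0.5995, 0.084, 0.1129]
eef_rot: [0.049, 0.999, 0.0, 0.002]
contact_force: [0.5, -0.2, -0.4]
opening: 0.0474
grasp_force: 0.0
```

Run:
```python
from h import *
plan([(.456,.082,.12,73),(.456,.082,.003,73)])
```

```text
(0.456, 0.082, 0.12, 73) calls 2
   [0.713, -0.08, -0.038, 0.0001, 0.0006, 0.0316] rows 2
   [0.683, -0.219, -0.035, 0.0, 0.0, 0.0] rows 2
(0.456, 0.082, 0.003, 73) calls 2
   [0.0, 0.0, 0.585, 0.0, 0.0, 0.0] rows 1
   [0.0, 0.0, 0.585, 0.0, 0.0, 0.0] rows 1
```

Emit:
{"method": "move_arm", "body": {"moves": [[0.71,-0.08,-0.04,0,0.0006,0.0316],[0.71,-0.08,-0.04,0,0.0006,0.0316],[0.71,-0.08,-0.04,0,0.0006,0.0316],[0.71,-0.08,-0.04,0,0.0006,0.0316]]}}

```text
t: 31.7
ee_pos: [0.529, 0.0829, 0.1162]
eef_rot: [0.148, 0.989, 0.0, -0.0]
contact_force: [0.2, 0.2, -0.1]
opening: 0.0474
grasp_force: 0.0
```

Run:
```python
from h import *
s,p,P=look('w8'); q=P.reshape(-1,3); c=p.reshape(-1,3).astype(int); print(s['ee_pos'],s['eef_rot'])
near=np.linalg.norm(q[:,:2]-[.447,.084],axis=1)<.04
grey=(c.max(1)-c.min(1)<30)
m=near&grey&(q[:,2]>.003)&(q[:,2]<.02); print('all',m.sum(),cv2.minAreaRect(q[m][:,:2].astype(np.float32)))
for t in (.005,.0065):
    # solid part: dense; erode via mask opening
    M=(m&(q[:,2]>t)).reshape(p.shape[:2]).astype(np.uint8); M=cv2.morphologyEx(M,cv2.MORPH_OPEN,np.ones((7,7)))
    k=q[M.ravel()>0]; print('solid',len(k),cv2.minAreaRect(k[:,:2].astype(np.float32)),k.mean(0))
cv2.imwrite('pics/w8c.png',cv2.resize(p[90:300,130:410,::-1],(800,600),interpolation=cv2.INTER_CUBIC))
```

```text
[0.52901921 0.08294436 0.11619705] [ 1.47506021e-01  9.89061051e-01  4.25270668e-04 -1.74605992e-04]
all 644 ((0.44410476088523865, 0.08618875592947006), (0.03113851323723793, 0.04055701196193695), 68.52335357666016)
solid 261 ((0.4592266082763672, 0.08049903810024261), (0.02940736711025238, 0.008461635559797287), 72.67119598388672) [0.45931933 0.0808943  0.0074527 ]
solid 0 ((0.0, 0.0), (0.0, 0.0), 0.0) [nan nan nan]<stdin>:9: RuntimeWarning: Mean of empty slice.
  ret = um.true_divide(
```

View pics/w8.png

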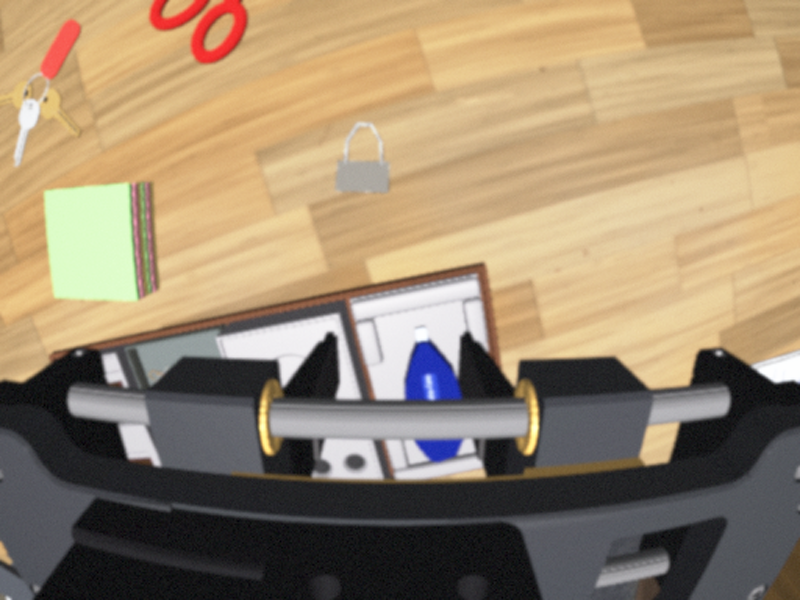

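w8 shows the roller lying flat in its recess (432,400). The clip's solid part is at (362,176) with its handle towards the top. The grip point is about (0.4555,0.082).

Run:
```python
from h import *
plan([(.4555,.082,.06,72),(.4555,.082,.002,72)])
```

```text
(0.4555, 0.082, 0.06, 72) calls 1
   [0.701, -0.224, 0.562, 0.0001, -0.0001, 0.0029] rows 2
(0.4555, 0.082, 0.002, 72) calls 1
   [0.0, 0.0, 0.58, 0.0, 0.0, 0.0] rows 1
```

Emit:
{"method": "move_arm", "body": {"moves": [[0.7,-0.22,0.56,0,0,0.003],[0.7,-0.22,0.56,0,0,0.003],[0.7,-0.22,0.56,0,0,0.003],[0.7,-0.22,0.56,0,0,0.003],[0.7,-0.22,0.56,0,0,0.003]]}}

```text
t: 32.38
ee_pos: [0.4568, 0.0825, 0.0616]
eef_rot: [0.157, 0.988, 0.001, 0.001]
contact_force: [0.6, 0.3, 0.3]
opening: 0.0476
grasp_force: 0.0
```

Run:
```python
from h import *
plan([(.4555,.082,.002,72)])
```

```text
(0.4555, 0.082, 0.002, 72) calls 1
   [0.011, -0.01, 0.596, 0.0003, 0.0002, -0.0002] rows 1
```

Emit:
{"method": "move_arm", "body": {"moves": [[0.01,-0.01,0.3,0,0,0],[0.01,-0.01,0.5,0,0,0],[0.01,-0.01,0.57,0,0,0],[0.01,-0.01,0.59,0,0,0],[0.01,-0.01,0.59,0,0,0],[0.01,-0.01,0.59,0,0,0]]}}

```text
t: 33.12
ee_pos: [0.4538, 0.0819, 0.0017]
eef_rot: [0.157, 0.988, 0.0, -0.0]
contact_force: [0.5, 0.5, 0.6]
opening: 0.0475
grasp_force: 0.0
```

Emit:
{"method": "move_arm", "body": {"moves": [[0,0,0,0,0,0],[0,0,0,0,0,0],[0,0,0,0,0,0],[0,0,0,0,0,0]], "hand": 0, "force": 12}}

```text
t: 33.62
ee_pos: [0.4531, 0.0819, 0.001]
eef_rot: [0.157, 0.988, 0.0, -0.001]
contact_force: [-0.6, 0.8, 1.6]
opening: 0.0314
grasp_force: 12.0
```

Emit:
{"method": "move_arm", "body": {"moves": [[0,0,-0.3,0,0,0],[0,0,-0.9,0,0,0],[0,0,-0.9,0,0,0],[0,0,-0.9,0,0,0]]}}

```text
t: 34.12
ee_pos: [0.4528, 0.0817, 0.0904]
eef_rot: [0.157, 0.988, 0.0, -0.001]
contact_force: [-0.3, -0.8, -0.4]
opening: 0.0314
grasp_force: 12.0
```

Run:
```python
from h import *
s,p,P=look('w9'); q=R.from_quat(s['eef_rot']).inv().apply((P-s['ee_pos']).reshape(-1,3)); c=p.reshape(-1,3).astype(int)
m=(abs(q[:,0])<.05)&(abs(q[:,1])<.015)&(abs(q[:,2])<.02)&(c.max(1)-c.min(1)<40)&(c.max(1)>90)
k=q[m]; print(m.sum(),k.min(0),k.max(0),np.median(k,0),'tilt',np.polyfit(k[:,0],k[:,2],1))
plan([(.5824,-.0822,.10,-5.5)])
cv2.imwrite('pics/w9c.png',cv2.resize(p[150:310,160:360,::-1],(750,600),interpolation=cv2.INTER_CUBIC))
```

```text
1934 [-0.01092337 -0.01499506 -0.01630416] [0.03076716 0.01499054 0.00034077] [ 0.00076576 -0.00023535 -0.00499432] tilt [ 0.03349829 -0.00497113]
(0.5824, -0.0822, 0.1, -5.5) calls 2
   [-0.874, -0.577, -0.056, -0.0005, -0.0005, 0.2151] rows 8
   [-0.753, 0.727, -0.053, -0.0, -0.0, 0.0] rows 2
```

View pics/w9c.png

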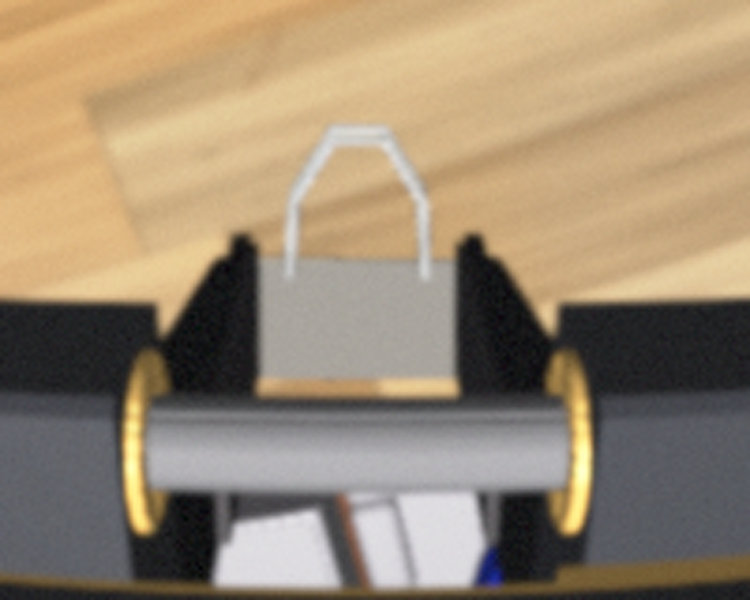

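The crop shows the clip pinched level, its centre 10 mm along tool +x. I'll place it with the fingers along the tin's length, TCP target (0.5815,-0.092).

Run:
```python
from h import *
plan([(.5815,-.092,.11,-5.5)])
```

```text
(0.5815, -0.092, 0.11, -5.5) calls 2
   [-0.884, -0.625, -0.106, -0.0005, -0.0005, 0.2151] rows 8
   [-0.802, 0.727, -0.103, -0.0, -0.0, 0.0] rows 2
```

Emit:
{"method": "move_arm", "body": {"moves": [[-0.88,-0.62,-0.2,0,0,0.215],[-0.88,-0.62,-0.2,0,0,0.215],[-0.88,-0.62,-0.2,0,0,0.215],[-0.88,-0.62,-0.2,0,0,0.215],[-0.88,-0.62,-0.2,0,0,0.215],[-0.88,-0.62,-0.2,0,0,0.215],[-0.88,-0.62,-0.2,0,0,0.215],[-0.88,-0.62,-0.2,0,0,0.215],[-0.88,-0.62,-0.2,0,0,0.215]]}}

```text
t: 35.3
ee_pos: [0.5162, -0.0044, 0.1083]
eef_rot: [0.74, 0.673, -0.002, -0.002]
contact_force: [0.8, 0.6, 0.1]
opening: 0.0316
grasp_force: 12.0
```

Emit:
{"method": "move_arm", "body": {"moves": [[-0.8,0.73,0,0,0,0],[-0.8,0.73,0,0,0,0],[-0.8,0.73,0,0,0,0],[-0.8,0.73,0,0,0,0],[-0.8,0.73,0,0,0,0]]}}

```text
t: 35.92
ee_pos: [0.5817, -0.0901, 0.1097]
eef_rot: [0.74, 0.673, -0.001, -0.002]
contact_force: [-0.3, -0.0, 0.3]
opening: 0.0317
grasp_force: 12.0
```

Run:
```python
from h import *
s=bot.state(); print(s['ee_pos'],s['qpos']); plan([(.5815,-.092,.012,-5.5)])
```

```text
[ 0.58165893 -0.09008451  0.1097361 ] [-2.45138657e-01  7.98893014e-02  1.88081063e+00  6.35565062e-04
  1.18410787e+00 -1.51044560e-01]
(0.5815, -0.092, 0.012, -5.5) calls 1
   [-0.02, 0.003, 0.977, -0.0005, -0.0002, 0.0003] rows 2
```

Emit:
{"method": "move_arm", "body": {"moves": [[-0.02,0,0.5,0,0,0],[-0.02,0,0.8,0,0,0],[-0.02,0,0.9,0,0,0],[-0.02,0,0.97,0,0,0],[-0.02,0,0.98,0,0,0],[-0.02,0,0.98,0,0,0],[-0.02,0,0.98,0,0,0]]}}

```text
t: 36.8
ee_pos: [0.583, -0.0932, 0.0135]
eef_rot: [0.74, 0.673, 0.0, -0.0]
contact_force: [-0.8, 0.0, 0.1]
opening: 0.0318
grasp_force: 12.0
```

Emit:
{"method": "move_arm", "body": {"moves": [[0,0,0.02,0,0,0],[0,0,0.03,0,0,0],[0,0,0.03,0,0,0]]}}

```text
t: 37.17
ee_pos: [0.5821, -0.093, 0.0092]
eef_rot: [0.74, 0.673, -0.0, -0.001]
contact_force: [0.1, -0.4, -0.8]
opening: 0.0312
grasp_force: 12.0
```

Emit:
{"method": "move_arm", "body": {"moves": [[0,0,0.01,0,0,0],[0,0,0.01,0,0,0]]}}

```text
t: 37.42
ee_pos: [0.5822, -0.093, 0.0083]
eef_rot: [0.74, 0.673, -0.0, -0.001]
contact_force: [0.8, -0.3, -0.5]
opening: 0.0317
grasp_force: 12.0
```

Emit:
{"method": "move_arm", "body": {"moves": [[0,0,0.01,0,0,0],[0,0,0.01,0,0,0]]}}

```text
t: 37.67
ee_pos: [0.5822, -0.093, 0.0073]
eef_rot: [0.74, 0.673, -0.0, -0.001]
contact_force: [0.2, -0.0, -0.4]
opening: 0.0317
grasp_force: 12.0
```

Emit:
{"method": "move_arm", "body": {"moves": [[0,0,0.01,0,0,0],[0,0,0.01,0,0,0]]}}

```text
t: 37.92
ee_pos: [0.5822, -0.093, 0.0063]
eef_rot: [0.74, 0.673, -0.0, -0.001]
contact_force: [0.4, -0.7, -0.8]
opening: 0.0312
grasp_force: 12.0
```

Emit:
{"method": "move_arm", "body": {"moves": [[0,0,0.007,0,0,0],[0,0,0.007,0,0,0],[0,0,0.007,0,0,0]]}}

```text
t: 38.3
ee_pos: [0.5822, -0.093, 0.0057]
eef_rot: [0.74, 0.673, -0.0, -0.001]
contact_force: [0.7, 0.0, 0.2]
opening: 0.0319
grasp_force: 12.0
```

Emit:
{"method": "move_arm", "body": {"moves": [[0,0,0.006,0,0,0],[0,0,0.006,0,0,0],[0,0,0.006,0,0,0]]}}

```text
t: 38.67
ee_pos: [0.5823, -0.093, 0.0056]
eef_rot: [0.74, 0.673, -0.0, -0.001]
contact_force: [-2.7, 1.2, 5.2]
opening: 0.0316
grasp_force: 12.0
```

Down on the tin floor. Releasing, then on to the glue stick.

Emit:
{"method": "move_arm", "body": {"moves": [[0,0,0,0,0,0],[0,0,0,0,0,0],[0,0,0,0,0,0],[0,0,0,0,0,0]], "hand": 0.5}}

```text
t: 39.17
ee_pos: [0.5823, -0.093, 0.005]
eef_rot: [0.74, 0.673, -0.0, -0.001]
contact_force: [-0.7, 1.3, 0.4]
opening: 0.0473
grasp_force: 0.4
```

Emit:
{"method": "move_arm", "body": {"moves": [[0,0,-0.2,0,0,0],[0,0,-0.5,0,0,0],[0,0,-1,0,0,0],[0,0,-1,0,0,0],[0,0,-1,0,0,0]]}}

```text
t: 39.8
ee_pos: [0.5827, -0.0931, 0.1061]
eef_rot: [0.74, 0.673, 0.0, -0.0]
contact_force: [0.1, -0.2, 0.1]
opening: 0.0472
grasp_force: 0.0
```

Emit:
{"method": "move_arm", "body": {"moves": [[0,0,-0.8,0,0,-0.1],[0,0,-0.8,0,0,-0.1],[0,0,-0.8,0,0,-0.1],[0,0,-0.8,0,0,-0.1],[0,0,-0.8,0,0,-0.1]]}}

```text
t: 40.42
ee_pos: [0.5817, -0.0929, 0.1835]
eef_rot: [0.496, 0.868, -0.0, -0.002]
contact_force: [-0.6, -0.2, 0.1]
opening: 0.0473
grasp_force: 0.0
```

Run:
```python
from h import *
plan([(.53,-.3605,.18,80),(.53,-.3605,.05,80)])
```

```text
(0.53, -0.3605, 0.18, 80) calls 3
   [-0.681, -0.601, 0.011, -0.0002, -0.0007, -0.1376] rows 5
   [0.015, -0.908, 0.012, -0.0, -0.0, -0.0] rows 2
   [0.015, -0.908, 0.012, -0.0, -0.0, -0.0] rows 2
(0.53, -0.3605, 0.05, 80) calls 2
   [0.0, 0.0, 0.65, 0.0, 0.0, 0.0] rows 2
   [0.0, 0.0, 0.65, 0.0, 0.0, 0.0] rows 2
```

Emit:
{"method": "move_arm", "body": {"moves": [[-0.68,-0.6,0,0,0,-0.138],[-0.68,-0.6,0,0,0,-0.138],[-0.68,-0.6,0,0,0,-0.138],[-0.68,-0.6,0,0,0,-0.138],[-0.68,-0.6,0,0,0,-0.138],[-0.68,-0.6,0,0,0,-0.138]]}}

```text
t: 41.18
ee_pos: [0.5649, -0.182, 0.184]
eef_rot: [0.087, 0.996, 0.001, -0.002]
contact_force: [-0.4, -0.6, 0.7]
opening: 0.0476
grasp_force: 0.0
```

Emit:
{"method": "move_arm", "body": {"moves": [[0.02,-0.91,0,0,0,0],[0.02,-0.91,0,0,0,0],[0.02,-0.91,0,0,0,0]]}}

```text
t: 41.55
ee_pos: [0.5473, -0.273, 0.1844]
eef_rot: [0.088, 0.996, 0.001, -0.001]
contact_force: [-0.3, 1.4, 0.1]
opening: 0.0474
grasp_force: 0.0
```

Emit:
{"method": "move_arm", "body": {"moves": [[0.02,-0.91,0,0,0,0],[0.02,-0.91,0,0,0,0],[0.02,-0.91,0,0,0,0],[0.02,-0.91,0,0,0,0]]}}

```text
t: 42.05
ee_pos: [0.5308, -0.3595, 0.1846]
eef_rot: [0.085, 0.996, 0.001, -0.001]
contact_force: [-0.7, 0.1, 0.1]
opening: 0.0477
grasp_force: 0.0
```

Run:
```python
from h import *
s,p,P=look('w10'); q=P.reshape(-1,3); c=p.reshape(-1,3).astype(int); print(s['ee_pos'])
m=(abs(q[:,2]-.086)<.004)&(np.linalg.norm(q[:,:2]-[.53,-.36],axis=1)<.03)&(c[:,2]>c[:,0]+40)
print(m.sum(),cv2.minAreaRect(q[m][:,:2].astype(np.float32)))
plan([(.53,-.3605,.05,80)])
```

```text
[ 0.53078437 -0.35946265  0.18455658]
558 ((0.5303774476051331, -0.3607819974422455), (0.024614715948700905, 0.02484120987355709), 78.83049011230469)
(0.53, -0.3605, 0.05, 80) calls 2
   [0.002, -0.007, 0.673, 0.0002, -0.0003, 0.0007] rows 2
   [0.003, -0.007, 0.673, 0.0, -0.0, 0.0] rows 2
```

View pics/w10.png

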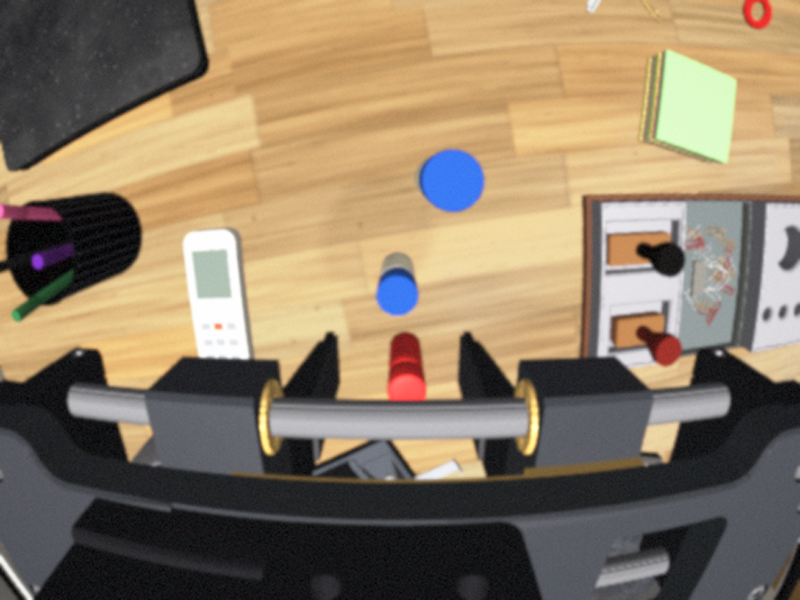

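w10 shows both stamps standing in their bays (640,250 and 640,330), the clip in the tin (705,275), and the small blue-capped glue stick (398,290) in line with the fingers, red tube behind. Descending.

Emit:
{"method": "move_arm", "body": {"moves": [[0,-0.01,0.67,0,0,0],[0,-0.01,0.67,0,0,0],[0,-0.01,0.67,0,0,0]]}}

```text
t: 42.48
ee_pos: [0.5306, -0.361, 0.1185]
eef_rot: [0.085, 0.996, 0.001, -0.001]
contact_force: [1.0, 0.2, 0.9]
opening: 0.0478
grasp_force: 0.0
```

Emit:
{"method": "move_arm", "body": {"moves": [[0,0,0.3,0,0,0],[0,0,0.6,0,0,0],[0,0,0.67,0,0,0],[0,0,0.67,0,0,0],[0,0,0.67,0,0,0]]}}

```text
t: 43.1
ee_pos: [0.5314, -0.3627, 0.0534]
eef_rot: [0.085, 0.996, -0.001, 0.001]
contact_force: [-0.4, 0.1, 0.2]
opening: 0.0479
grasp_force: 0.0
```

Emit:
{"method": "move_arm", "body": {"moves": [[0,0,0,0,0,0],[0,0,0,0,0,0],[0,0,0,0,0,0],[0,0,0,0,0,0],[0,0,0,0,0,0]], "hand": 0, "force": 15}}

```text
t: 43.72
ee_pos: [0.5303, -0.3619, 0.0512]
eef_rot: [0.085, 0.996, 0.0, -0.001]
contact_force: [0.1, -0.7, 1.9]
opening: 0.0253
grasp_force: 15.0
```

Emit:
{"method": "move_arm", "body": {"moves": [[0,0,-0.3,0,0,0],[0,0,-0.9,0,0,0],[0,0,-1,0,0,0],[0,0,-1,0,0,0]]}}

```text
t: 44.22
ee_pos: [0.5306, -0.3621, 0.1518]
eef_rot: [0.085, 0.996, -0.0, -0.0]
contact_force: [-0.3, -0.0, -0.9]
opening: 0.025
grasp_force: 15.0
```

Emit:
{"method": "move_arm", "body": {"moves": [[0,0,-0.5,0,0,0],[0,0,-0.5,0,0,0],[0,0,-0.5,0,0,0]]}}

```text
t: 44.6
ee_pos: [0.5296, -0.3612, 0.1986]
eef_rot: [0.085, 0.996, 0.001, -0.002]
contact_force: [-0.0, -0.4, 0.3]
opening: 0.0249
grasp_force: 15.0
```

Run:
```python
from h import *
s=bot.state(); print(s['ee_pos'],s['opening'])
plan([(.563,.005,.19,84.5)])
```

```text
[ 0.52960416 -0.36123339  0.19862797] 0.02485611917799353
(0.563, 0.005, 0.19, 84.5) calls 4
   [0.073, 0.916, 0.024, 0.0004, -0.0007, -0.0119] rows 2
   [0.005, 0.919, 0.022, 0.0, -0.0, -0.0] rows 2
   [0.005, 0.919, 0.022, 0.0, -0.0, -0.0] rows 2
   [0.005, 0.919, 0.022, 0.0, -0.0, -0.0] rows 2
```

Emit:
{"method": "move_arm", "body": {"moves": [[0.07,0.92,0,0,0,-0.012],[0.07,0.92,0,0,0,-0.012],[0.07,0.92,0,0,0,-0.012],[0.07,0.92,0,0,0,-0.012]]}}

```text
t: 45.1
ee_pos: [0.5384, -0.2701, 0.1993]
eef_rot: [0.048, 0.999, 0.001, -0.002]
contact_force: [-0.0, -0.5, 1.0]
opening: 0.0252
grasp_force: 15.0
```

Emit:
{"method": "move_arm", "body": {"moves": [[0,0.92,0.1,0,0,0],[0,0.92,0.1,0,0,0],[0,0.92,0.1,0,0,0]]}}

```text
t: 45.48
ee_pos: [0.5476, -0.1779, 0.19]
eef_rot: [0.047, 0.999, 0.001, -0.002]
contact_force: [-1.1, -1.2, 0.3]
opening: 0.0251
grasp_force: 15.0
```

Emit:
{"method": "move_arm", "body": {"moves": [[0,0.92,0.1,0,0,0],[0,0.92,0.1,0,0,0],[0,0.92,0.1,0,0,0]]}}

```text
t: 45.85
ee_pos: [0.5567, -0.087, 0.1806]
eef_rot: [0.047, 0.999, 0.0, -0.001]
contact_force: [-0.1, -1.2, 0.4]
opening: 0.0255
grasp_force: 15.0
```

Emit:
{"method": "move_arm", "body": {"moves": [[0,0.92,0.2,0,0,0],[0,0.92,0.2,0,0,0],[0,0.92,0.2,0,0,0],[0,0.92,0.2,0,0,0],[0,0.92,0.2,0,0,0]]}}

```text
t: 46.48
ee_pos: [0.5658, 0.003, 0.1617]
eef_rot: [0.049, 0.999, 0.0, -0.0]
contact_force: [-0.5, 0.1, -0.6]
opening: 0.0251
grasp_force: 15.0
```

Run:
```python
from h import *
s=bot.state(); print(s['ee_pos'],s['opening'])
plan([(.563,.005,.1,84.5)])
```

```text
[0.56579046 0.00300766 0.16173563] 0.02509939040034268
(0.563, 0.005, 0.1, 84.5) calls 1
   [0.029, 0.017, 0.617, 0.0, -0.0001, -0.0003] rows 1
```

Emit:
{"method": "move_arm", "body": {"moves": [[0.03,0.02,0.3,0,0,0],[0.03,0.02,0.6,0,0,0],[0.03,0.02,0.7,0,0,0],[0.03,0.02,0.7,0,0,0],[0.03,0.02,0.7,0,0,0]]}}

```text
t: 47.1
ee_pos: [0.5636, 0.0067, 0.0929]
eef_rot: [0.048, 0.999, 0.0, 0.0]
contact_force: [-0.1, -0.2, -0.6]
opening: 0.0252
grasp_force: 15.0
```

Run:
```python
from h import *
s=bot.state(); print(s['ee_pos'])
plan([(.563,.005,.062,84.5)])
```

```text
[0.56361475 0.00671271 0.09286442]
(0.563, 0.005, 0.062, 84.5) calls 1
   [0.005, -0.018, 0.309, 0.0001, 0.0001, 0.0] rows 1
```

Emit:
{"method": "move_arm", "body": {"moves": [[0,-0.01,0.1,0,0,0],[0,-0.01,0.2,0,0,0],[0,-0.01,0.28,0,0,0],[0,-0.01,0.31,0,0,0],[0,-0.01,0.31,0,0,0],[0,-0.01,0.31,0,0,0]]}}

```text
t: 47.85
ee_pos: [0.5625, 0.0061, 0.0605]
eef_rot: [0.048, 0.999, 0.0, -0.001]
contact_force: [-0.1, -0.6, -1.2]
opening: 0.0254
grasp_force: 15.0
```

Emit:
{"method": "move_arm", "body": {"moves": [[0,0,0.01,0,0,0],[0,0,0.015,0,0,0],[0,0,0.015,0,0,0]]}}

```text
t: 48.22
ee_pos: [0.5626, 0.0061, 0.0591]
eef_rot: [0.048, 0.999, 0.0, -0.001]
contact_force: [0.1, -0.1, 1.8]
opening: 0.0249
grasp_force: 15.0
```

Emit:
{"method": "move_arm", "body": {"moves": [[0,0,0.01,0,0,0],[0,0,0.01,0,0,0]]}}

```text
t: 48.48
ee_pos: [0.563, 0.0064, 0.059]
eef_rot: [0.048, 0.999, 0.001, -0.0]
contact_force: [-2.5, 1.1, 6.0]
opening: 0.0248
grasp_force: 15.0
```

Seated in the well. Releasing, withdrawing and inspecting.

Emit:
{"method": "move_arm", "body": {"moves": [[0,0,0,0,0,0],[0,0,0,0,0,0],[0,0,0,0,0,0],[0,0,0,0,0,0]], "hand": 0.6}}

```text
t: 48.98
ee_pos: [0.5621, 0.0061, 0.0575]
eef_rot: [0.048, 0.999, 0.0, -0.001]
contact_force: [-0.6, -0.3, -0.8]
opening: 0.0558
grasp_force: 0.0
```

Emit:
{"method": "move_arm", "body": {"moves": [[0,0,-0.3,0,0,0],[0,0,-0.7,0,0,0],[0,0,-1,0,0,0],[0,0,-1,0,0,0]]}}

```text
t: 49.48
ee_pos: [0.5645, 0.0059, 0.161]
eef_rot: [0.048, 0.999, 0.0, 0.002]
contact_force: [-0.0, -0.1, -0.6]
opening: 0.0572
grasp_force: 0.0
```

Emit:
{"method": "move_arm", "body": {"moves": [[-0.8,-0.3,-0.7,0,0,0],[-0.8,-0.3,-0.7,0,0,0],[-0.8,-0.3,-0.7,0,0,0],[-0.8,-0.3,-0.7,0,0,0]]}}

```text
t: 49.98
ee_pos: [0.638, -0.0312, 0.225]
eef_rot: [0.048, 0.999, 0.001, -0.003]
contact_force: [-0.0, 0.4, -0.4]
opening: 0.057
grasp_force: 0.0
```

Run:
```python
from h import *
s,p,P=look('w11'); q=P.reshape(-1,3); c=p.reshape(-1,3).astype(int)
def st(l,xy,r,lo,hi,col):
    m=(np.linalg.norm(q[:,:2]-xy,axis=1)<r)&(q[:,2]>lo)&(q[:,2]<hi)&col; k=q[m]; print(l,m.sum(),np.median(k,0).round(4),cv2.minAreaRect(k[:,:2].astype(np.float32)))
blue=c[:,2]>c[:,0]+40; br=c[:,0]>c[:,2]+30
st('wide foot',[.541,-.164],.04,.018,.035,br); st('narrow foot',[.61,-.17],.03,.018,.035,br)
st('glue top',[.563,.005],.03,.085,.1,blue); st('roller',[.598,.085],.06,.01,.035,blue)
```

```text
wide foot 450 [ 0.5437 -0.153   0.027 ] ((0.541553258895874, -0.17011399567127228), (0.06458120793104172, 0.024707267060875893), 84.93926239013672)
narrow foot 407 [ 0.6084 -0.1596  0.027 ] ((0.6105415225028992, -0.17202529311180115), (0.05245589092373848, 0.023904385045170784), 84.33346557617188)
glue top 493 [0.5629 0.0059 0.0944] ((0.5630630254745483, 0.006081779487431049), (0.024526581168174744, 0.02469148486852646), 86.49041748046875)
roller 1369 [0.6029 0.0817 0.0259] ((0.6037230491638184, 0.08164946734905243), (0.08671838045120239, 0.038837093859910965), 0.001262843725271523)
```

View pics/w11.png

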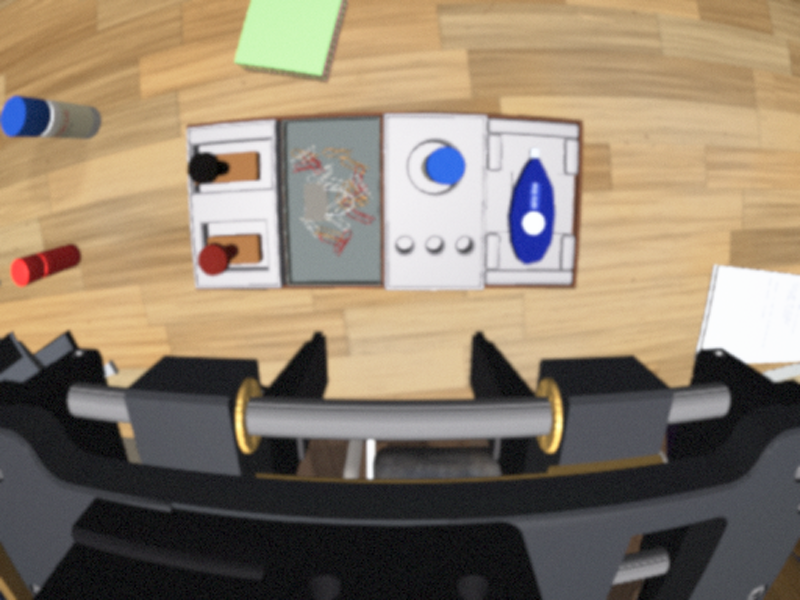

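w11 shows everything in its holder:
- **Stamps:** feet at (240,165) and (235,248), tops at 0.026 m, so fully down.
- **Clip:** flat in the tin (318,203).
- **Glue stick:** in the well (445,165), top at 0.094 m.
- **Roller:** flat in its recess (532,210).

The sticky-note block has not been touched and the gripper is clear.

```bash
python3 -c "
from workcell import workorder
print(workorder.close_job())"
```

```text
the job is handed in; nothing more can be done
None
```

I put all five items in their holders in the desk tidy, let go of them, left the sticky-note block and look-alikes untouched, and handed the job in at about 50 s of the 120 s allowed; no verdict came back.

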